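# Hang the waste tub on the bench rail with an S-hook

## Task

Hang the small open waste tub on the bench rail. Take the tall S-hook out of the holder, hook its open upper curl over the rail near the rail's middle and let it hang there by itself; then hang the tub by its wire bail in the hook's lower curl, so that it hangs still and upright clear of the worktop. Leave the short hook with the closed eye in the holder.

Things in the scene. Friction and masses are not known exactly. Their poses are not given: they have to be found in the camera images.
- hook_grip (a point): Centre of the upright finger tab (28 along x, 10 thick along y, 40 high) on top of the tall S-hook: grip it here, closing along y. Sizes in mm. Hook: 10 mm thick aluminium S, 178 tall, 52 wide, z up, x in the plane of the S, +x roughly away from the robot at the start. Its underside, 158 below this point, stands in a 26 deep slot of the holder, beside a shorter hook. 0.12 kg.
- hook_arch (a point): Underside of the S-hook's upper arch, on its axis, 26 below hook_grip; it rests on the rail's top. Arch 40 wide inside, closed at -x; its free tip at +x reaches 25 below this point. A slanting bar (from -x side of the arch down to +x side of the lower curl) crosses the axis with its top 60 below this point. Move the hook along its +x, the rail passing the 35 gap under the tip; then lower it.
- hook_cup (a point): Where the centre of a 6 mm bar rests in the S-hook's lower curl: on the axis, 123 below hook_arch. Curl 40 wide inside, 9 from this point to its underside. It is open at -x: free tip 20 to 26 mm out at -x, its end 22 above this point; above it a 35 high gap up to the slanting bar (its underside is 57 above this point on the axis). A bail goes in along +x over the tip, then down.
- tub_grip (a point): Centre of the block handle at the front (-x) end of the open white plastic waste tub: grip it here, closing along y. Handle 12 thick (y), 41 long (x), 34 high. Tub 110 long (x), 84 wide (y), 45 high, with a rigid steel wire bail over its middle; it stands on the worktop, handle roughly towards the robot, this point 32 above its underside. 0.09 kg, centre of mass below the bail.
- tub_bail (a point): Middle of the level top bar of the tub's bail. Bar 6 mm thick, straight for 56 along the tub's y; 60 above the tub's rim, 105 above its underside; 77 behind (+x) and 73 above tub_grip. The tub reaches 59 behind (+x) this bar and 42 to each side.
- rail_mid (a point): Middle of the bench rail: a fixed level round steel bar 12 mm thick, 300 long along its y axis, centre line 254 above the worktop, on a post at each end. x axis: level, across the rail, away from the robot. Its place and direction vary. Small flat things may lie below; a tub hung as asked clears them.
- eye_grip (a point): Centre of the finger tab of the other hook in the holder: about 120 tall, its upper end a small closed eye. Not to be used; it stays in its slot. The holder is a fixed white block 100 x 170 x 34 mm with two slots 110 mm apart; which hook is in which slot varies.
Mind the look-alikes: they are no part of the job. Leave any purple look-alike of the part that bears hook_grip alone.

How it is judged:
On the way:
1. the S-hook hangs on the rail by its upper arch, let go (x of hook_arch in the frame of rail_mid between -0.018 and 0.018 m and z of hook_arch in the frame of rail_mid between -0.002 and 0.016 m and contact force between the fingers and s_hook below 0.1 N), for 0.2 s.
At the end, for the whole second after the job is handed in: The S-hook hangs by its arch on the rail, within 70 mm of the middle, upright to 15 degrees; the tub's bail rests in its lower curl, bail middle within 30 mm of the curl; the tub is upright to 15 degrees, still and let go; the eye hook is in its slot (moved under 30 mm) (x of hook_arch in the frame of rail_mid between -0.018 and 0.018 m and y of hook_arch in the frame of rail_mid between -0.07 and 0.07 m and z of hook_arch in the frame of rail_mid between -0.002 and 0.016 m and angle between each of hook_arch, tub_bail's own z axis and vertical below 0.26 rad and distance between tub_bail and hook_cup below 0.03 m and x of tub_bail in the frame of hook_cup between -0.018 and 0.018 m and z of tub_bail in the frame of hook_cup below 0.014 m and linear speed of tub below 0.05 m/s and distance of eye_grip from where it was at the start of the episode below 0.03 m); the robot touches nothing.
It fails at once if the short eye hook is lifted or knocked out of its slot (distance of eye_grip from where it was at the start of the episode above 0.03 m).
It also fails if it takes over 69 s, if anything falls off the work surface, if the arm or the gripper's body presses on something with over 40 N, if the wrist force passes 120 N, or if a joint passes its speed limit or range.

## Robot

A 7-joint arm with a two-finger parallel gripper is mounted at the origin on a cart in front of the work surface, level with it; the furniture and walls round the work are solid. World frame = base frame: x ahead of the robot, y to its left, z up, the work surface at z = 0. Lengths are in m, angles in rad, forces in N, time in s.
With the tool pointing down it reaches from about 0.4 to 0.875 m from the base axis. Payload 4.4 kg.
Tool frame: the origin (TCP) lies midway between the tips of the shut fingers; the grasp point (between the pads) lies 19 mm behind it (grip_point_offset is the z of the grasp point in the tool frame, in m); z points along the fingers, x is the direction in which the jaws open and shut, and the axes are right-handed (so a half turn about z gives the same grasp; the last joint's range is limited). The gripper opens to 85 mm and grips with 20 to 120 N. Pads are 22 mm wide; open, the fingers measure 114 mm over their backs; the gripper's body (76 mm by 85 mm) begins 54 mm behind the grasp point. The pads swing forward as they close: fully open they stand 13 mm farther back than shut.
Start: joints at [1.202, 0.628, 0.038, 1.517, -0.027, 0.996, -0.02], TCP at [0.194, -0.62, 0.197] pointing down, gripper open.
Joint ranges: [-3.06, 3.06], [-0.37, 2.12], [-1.25, 1.32], [0.18, 2.47], [-1.1, 4.24], [0.23, 1.98], [-2.94, 2.94]. Speed limits (rad/s): [2.57, 2.57, 3.14, 3.14, 3.14, 3.14, 3.14].

## Interface

Orientations are given as a rotation vector (axis times angle).
In Python, from bench import observe, grab_frame, camera_info, close_job, grip_point_offset gives the robot as it stands.
- The arm moves only by the tool apply_moves, never from a script. Its argument "motion" is a list of rows, each an object with "jaw": the closure, from 0 (fully open) to 1 (shut); "dp": the shift along the tool's x, y, z in mm, a list of three; "rotation": the turn, a rotation vector about the tool's x, y, z in degrees, a list of three. A call has 1 to 12 rows; each row shifts and turns the commanded pose from where the row before left it, along the tool's axes as they then stand; what a row does not reach is not made up. A row lasts 1/10 s, in which the tool goes at most 50 mm and 8.59 degrees, less where a joint would pass 70% of its speed; a pose out of reach is approached as far as the arm can. A call is refused whole if a number of a shift passes 50 or a number of a turn 8.59, either way. A call with a gripper value outside its range is refused whole. The fingers move at their own pace and stop on an object; "squeeze" is the grip in N (left out, the last holds). Time passes only in rows, so rows that do not move let the fingers close. It gives the time, the measured TCP pose, the force and the opening at its end, in the units of the state.
- observe(): the state, without advancing time (a new reading comes with each control period).
- grab_frame(name): name is "side" or "top" or "wrist"; returns the picture (420x560x3 uint8, red, green, blue); there is no depth.
- camera_info(name): a dict with "camera_matrix" (3x3 intrinsics, pixels), "R" (3x3) and "t" (3): a world point X has camera coordinates R X + t. Camera axes: x right, y down, z forward; pixel columns grow to the right and rows downward; lengths in m; the calibration is good to about 2 mm. A picture is of the moment at which its call begins: read the wrist's pose just before it. camera_info takes no time and is no camera call; for the wrist camera it gives the pose at the moment of the call.
- close_job(): hands the job in, once; it reports no verdict.
The state is a dict: "clock": time; "qpos": joint angles; "joint_velocities": joint speeds; "joint_torque": joint torques, N m; "tool_pos": TCP position; "tool_rot": TCP orientation; "contact_force": force on the tool from outside, world axes, zero at the start; "ft_torque": the same for the moment, N m; "gripper_width": finger opening in m.
Only numpy, scipy, OpenCV 4.12 (cv2) and the standard library are available. Lean on these libraries where they do the work, as an engineer would, in place of code of your own. Each camera call takes 0.05 s, during which the arm holds its last target. There are 200 camera calls.

## Working session

There is one attempt and no reset: what is moved stays moved. The work goes in short steps, Python scripts to look and compute and a tool call to move; the robot and the scene stay as the last step left them, time stands still between calls to the robot, and variables do not carry over. Pictures are saved under pics/ and viewed, about 8 in all and at most 12, crops included, and the job is handed in when it is done.

Besides the shell and the picture viewer there is one more tool, called by a JSON object that holds its "name" and its "arguments". apply_moves: Moves the arm, as the interface text tells. Its arguments: {"type":"object","properties":{"motion":{"type":"array"},"squeeze":{"type":"number"}},"required":["motion"]}

```bash
mkdir -p pics; ls; cat > h.py <<'E'
import numpy as np, cv2
from bench import *
def cam(n):
    c=camera_info(n); return np.array(c["camera_matrix"]),np.array(c["R"]),np.array(c["t"])
def ray(c,uv):
    K,R,t=c; d=R.T@np.linalg.solve(K,[uv[0],uv[1],1.]); return -R.T@t,d/np.linalg.norm(d)
def plane(c,uv,z):
    o,d=ray(c,uv); return o+d*(z-o[2])/d[2]
def tri(c1,p1,c2,p2):
    o1,d1=ray(c1,p1);o2,d2=ray(c2,p2)
    s=np.linalg.lstsq(np.c_[d1,-d2],o2-o1,rcond=None)[0]
    a=o1+s[0]*d1;b=o2+s[1]*d2; return (a+b)/2,np.linalg.norm(a-b)
def proj(c,X):
    K,R,t=c; q=K@(R@np.asarray(X)+t); return q[:2]/q[2]
def shot(n,fn=None):
    c=cam(n); im=grab_frame(n)[:,:,::-1].copy()
    np.savez(f"last_{n}.npz",im=im,K=c[0],R=c[1],t=c[2])
    if fn: cv2.imwrite(f"pics/{fn}.png",im)
    return c,im
def load(n):
    z=np.load(f"last_{n}.npz"); return (z["K"],z["R"],z["t"]),z["im"]
E
python3 - <<'E'
from h import *
print(observe(), grip_point_offset)
a=[]
for n in("side","top","wrist"):
    c,im=shot(n,n+"0"); a.append(im); print(n,-c[1].T@c[2],c[1][2])
E
```

```text
pics
{'clock': 0.0, 'qpos': array([ 1.20221829,  0.62932275,  0.03844533,  1.51834481, -0.02702765,
        0.9962851 , -0.01998483]), 'joint_velocities': array([-0.00022621, -0.00204857, -0.00193506, -0.00023255,  0.0004966 ,
        0.00020641, -0.00054686]), 'joint_torque': array([-6.83889739e-04, -5.63396502e+01,  1.22605160e+00, -1.93449014e+01,
        1.10638101e-02,  1.05546601e-02,  3.29620747e-06]), 'tool_pos': array([ 0.19364745, -0.6197841 ,  0.19631176]), 'tool_rot': array([-2.53017157e+00,  1.86037142e+00,  2.33181135e-03]), 'contact_force': array([ 0.11875492, -0.53911116,  0.70596915]), 'ft_torque': array([0.01743408, 0.04956637, 0.01942844]), 'gripper_width': 0.0856117629760453} -0.0187
side [ 0.17610125 -1.08913661  1.08371825] [ 0.22337202  0.73588234 -0.63920428]
top [0.35495621 0.00217115 1.49584389] [ 0.13335043 -0.02605355 -0.99072644]
wrist [ 0.27210169 -0.59655645  0.37369551] [-0.30680467 -0.09382986 -0.94713613]
```

View pics/side0.png

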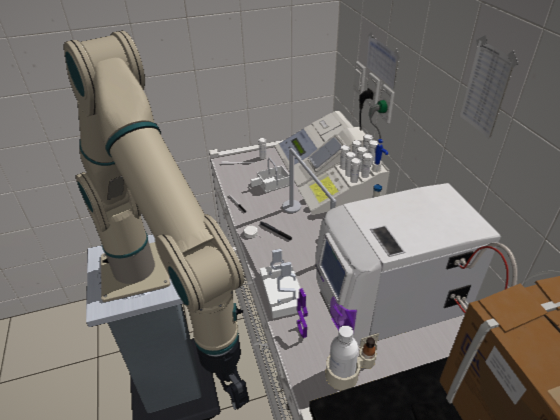

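View pics/top0.png

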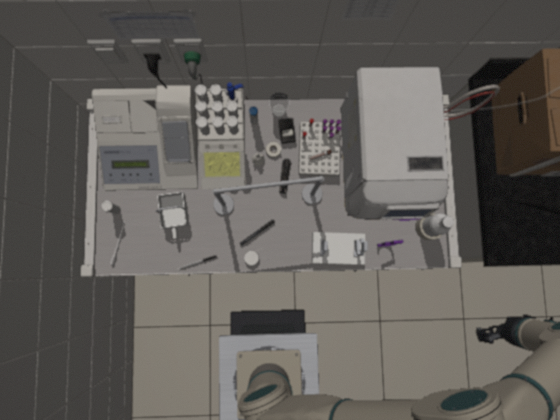

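The top view shows the rail between about (222,190) and (320,182). The holder is at (340,249) with tabs near (322,247) and (360,247), a purple look-alike is at (390,242), and the tub is at (173,215) with its handle at (174,233). I'll zoom in to tell the two hooks apart.

```bash
python3 - <<'E'
from h import *
c,t=load("top"); c2,s=load("side")
def crop(im,x,y,w,h,W,H): return cv2.resize(im[y:y+h,x:x+w],(W,H),interpolation=cv2.INTER_CUBIC)
a=crop(t,300,220,110,55,400,200); b=crop(t,140,180,80,80,400,400)
d=crop(s,245,235,80,120,400,600)
cv2.imwrite("pics/c1.png",np.hstack([np.vstack([a,b]),d]))
E
```

```text
(no output)
```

View pics/c1.png

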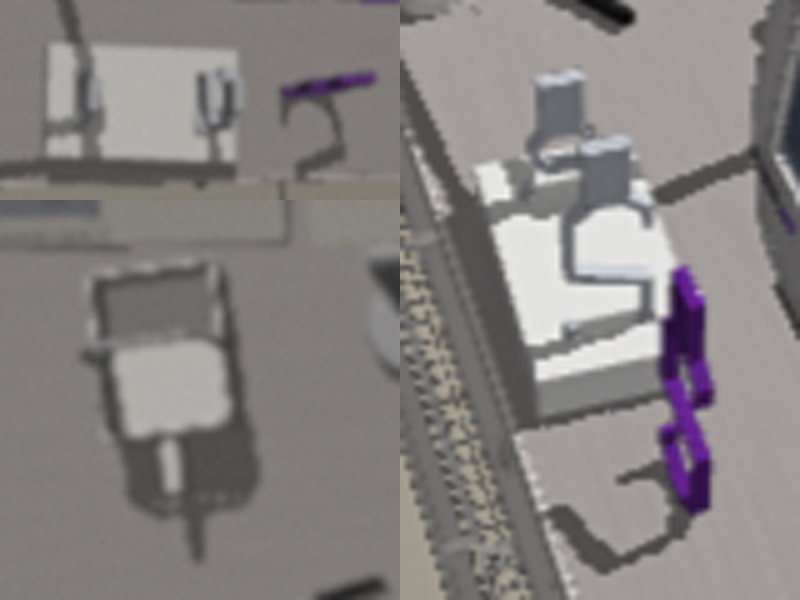

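```bash
python3 - <<'E'
from h import *
c,t=load("top"); c2,s=load("side")
print("hook tri",tri(c,(359.3,246.7),c2,(286.4,269)), "plane",plane(c,(359.3,246.7),.18))
# tab ends top: crop y 68..128 
for uv in [(357.5,253),(360,239.5)]: print(plane(c,uv,.186))
print("eye",plane(c,(324,246),.125), tri(c,(324,246),c2,(245+160/5,235+100/5)))
print("rail",plane(c,(219,191),.26),plane(c,(323,181),.26))
print("handle",plane(c,(140+172/5,180+(465-200)/5),.05))
for x,y in [(97,275),(220,265),(130,435),(225,430)]: print("tub rim",plane(c,(140+x/5,180+(y-200)/5),.045))
def crop(im,x,y,w,h,W,H): return cv2.resize(im[y:y+h,x:x+w],(W,H),interpolation=cv2.INTER_CUBIC)
cv2.imwrite("pics/c2.png",np.hstack([crop(t,200,165,140,60,400,172*1).copy() if 0 else crop(t,200,165,140,105,400,300),crop(s,240,140,107,80,400,300)]))
E
```

```text
hook tri (array([ 0.42480194, -0.28043915,  0.15053444]), np.float64(0.006729114173254446)) plane [ 0.42004686 -0.27352854  0.18      ]
[ 0.40147058 -0.26609082  0.186     ]
[ 0.44081716 -0.2753574   0.186     ]
eye [ 0.42731534 -0.17649028  0.125     ] (array([ 0.42959727, -0.17927551,  0.10561102]), np.float64(0.002561788805787127))
rail [0.58004309 0.12944247 0.26      ] [ 0.60302839 -0.16294788  0.26      ]
handle [0.48373439 0.29513415 0.05      ]
tub rim [0.60967318 0.34575517 0.045     ]
tub rim [0.61475477 0.26581867 0.045     ]
tub rim [0.50422834 0.32332391 0.045     ]
tub rim [0.5061894  0.26214112 0.045     ]
```

View pics/c2.png

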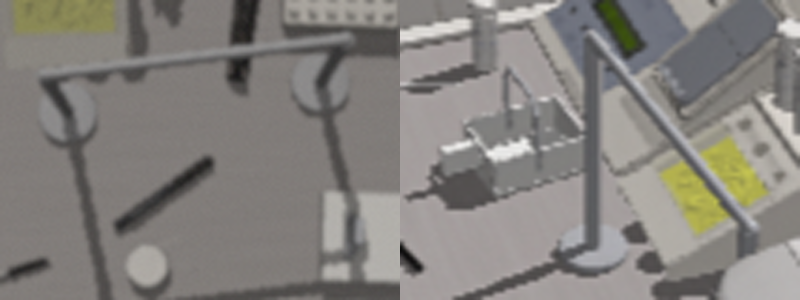

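```bash
cat >> h.py <<'E'
from scipy.spatial.transform import Rotation as Ro
def goal(yaw,tilt=0,flip=0):
    """tool z down, tool x along +/-world y turned by yaw; tilt leans the tool's back toward the robot"""
    y=np.array([-np.sin(yaw),np.cos(yaw),0]); x=np.array([np.cos(yaw),np.sin(yaw),0])
    z=np.array([0,0,-1.])*np.cos(tilt)+x*np.sin(tilt)
    X=-y if flip else y
    return np.c_[X,np.cross(z,X),z]
def plan(R,p):
    o=observe(); R0=Ro.from_rotvec(o["tool_rot"]).as_matrix(); p=np.asarray(p)
    rv=np.degrees(Ro.from_matrix(R0.T@R).as_rotvec())
    print("tcp",o["tool_pos"].round(4),"clk",round(o["clock"],2)," turn",rv.round(2)," shift now-frame",(1e3*R0.T@(p-o["tool_pos"])).round(1)," after turn",(1e3*R.T@(p-o["tool_pos"])).round(1))
E
python3 - <<'E'
from h import *
c,t=load("top")
A=plane(c,(214.7,192),.26);B=plane(c,(322.5,179),.26);print(A,B,np.linalg.norm(A-B),np.degrees(np.arctan2(B[0]-A[0],A[1]-B[1])),(A+B)/2)
R0=Ro.from_rotvec(observe()["tool_rot"]).as_matrix();print(R0.round(3))
cw,_=load("wrist");print("cam in tool",R0.T@(-cw[1].T@cw[2]-observe()["tool_pos"]))
for f in(0,1):
  print(f);plan(goal(np.radians(-10),0,f),[.40,-.273,.36])
E
```

```text
[0.57743842 0.14143334 0.26      ] [ 0.60879371 -0.16174867  0.26      ] 0.30479909332052546 5.904575764244306 [ 0.59311607 -0.01015766  0.26      ]
[[ 0.298 -0.955 -0.   ]
 [-0.955 -0.298  0.001]
 [-0.001  0.    -1.   ]]
cam in tool [ 0.00082004 -0.08180784 -0.17721295]
0
tcp [ 0.1937 -0.6199  0.1965] clk 0.15  turn [-1.1000e-01  3.0000e-02 -1.5265e+02]  shift now-frame [-269.9 -300.4 -163.1]  after turn [ 377.5  142.9 -163.5]
1
tcp [ 0.1937 -0.6199  0.1965] clk 0.15  turn [2.000e-02 8.000e-02 2.735e+01]  shift now-frame [-269.9 -300.4 -163.1]  after turn [-377.5 -142.9 -163.5]
```

Look-alikes: the purple S at top (390,242), the eye hook at (324,246), and the tall S-hook at (359,247). In the side crop that last tab stands higher, with an open arch and lower S, so I choose it.

{"name": "apply_moves", "arguments": {"motion": [{"jaw":0,"dp":[0,0,-41],"rotation":[0,0,6.84]},{"jaw":0,"dp":[0,0,-41],"rotation":[0,0,6.84]},{"jaw":0,"dp":[0,0,-41],"rotation":[0,0,6.84]},{"jaw":0,"dp":[0,0,-41],"rotation":[0,0,6.84]},{"jaw":0,"dp":[-47,-18,0],"rotation":[0,0,0]},{"jaw":0,"dp":[-47,-18,0],"rotation":[0,0,0]},{"jaw":0,"dp":[-47,-18,0],"rotation":[0,0,0]},{"jaw":0,"dp":[-47,-18,0],"rotation":[0,0,0]},{"jaw":0,"dp":[-47,-18,0],"rotation":[0,0,0]},{"jaw":0,"dp":[-47,-18,0],"rotation":[0,0,0]},{"jaw":0,"dp":[-47,-18,0],"rotation":[0,0,0]},{"jaw":0,"dp":[-47,-18,0],"rotation":[0,0,0]}], "squeeze": 40}}

```text
clock: 1.35
tool_pos: [0.4002, -0.2755, 0.3612]
tool_rot: [-2.019, 2.407, -0.0]
contact_force: [0.8, 0.2, -0.4]
gripper_width: 0.0851
```

```bash
python3 - <<'E'
from h import *
plan(goal(np.radians(-10),0,1),[.40,-.273,.36])
shot("wrist","w1")
E
```

```text
tcp [ 0.4002 -0.2755  0.3612] clk 1.35  turn [-0.01 -0.   -0.02]  shift now-frame [-2.4  0.6  1.2]  after turn [-2.4  0.6  1.2]
```

View pics/w1.png

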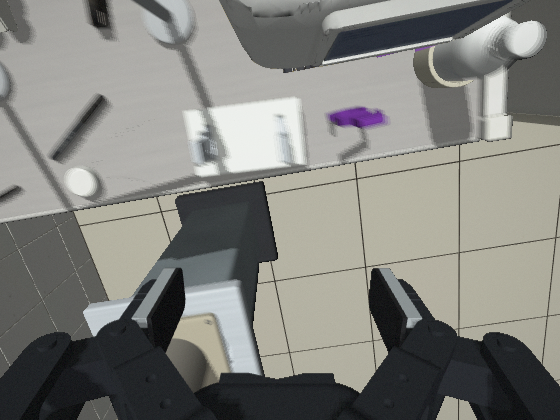

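```bash
python3 - <<'E'
from h import *
c,im=load("wrist")
a=cv2.resize(im[90:185,175:400],None,fx=3.5,fy=3.5,interpolation=cv2.INTER_CUBIC)
cv2.imwrite("pics/w1c.png",a)
# holder outline
g=cv2.cvtColor(im,cv2.COLOR_BGR2HSV); m=((g[...,2]>215)&(g[...,1]<25)).astype(np.uint8); m[:85]=0;m[190:]=0;m[:,:175]=0;m[:,320:]=0
n=cv2.findContours(m,0,2)[0]; n=max(n,key=cv2.contourArea); b=cv2.boxPoints(cv2.minAreaRect(cv2.convexHull(n)))
q=np.array([plane(c,p,.034) for p in b]); print(b,q.round(4)); print(q.mean(0)); print(np.linalg.norm(q[1]-q[0]),np.linalg.norm(q[2]-q[1]))
E
```

```text
[[210.67694  107.41539 ]
 [297.93848   96.507706]
 [306.16925  162.35387 ]
 [218.90771  173.26155 ]] [[ 0.4805 -0.1911  0.034 ]
 [ 0.473  -0.3216  0.034 ]
 [ 0.3737 -0.3192  0.034 ]
 [ 0.3805 -0.1801  0.034 ]]
[ 0.42691189 -0.2529944   0.034     ]
0.13063869341647777 0.09936501046612328
```

View pics/w1c.png

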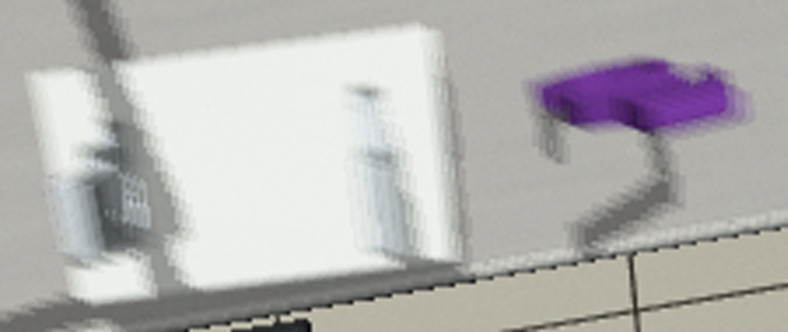

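```bash
python3 - <<'E'
from h import *
c,im=load("wrist")
f=lambda x,y:(175+x/3.5,90+y/3.5)
print("tabtop",plane(c,f(387,243),.186), "tab foot far end",plane(c,f(372,150),.146),plane(c,f(370,92),.12))
q=[plane(c,f(*p),.034) for p in [(30,75),(435,28),(460,262),(75,300)]]
print(np.round(q,4)); 
for a,b in((0,1),(3,2)): d=q[a]-q[b]; print(np.linalg.norm(d),np.degrees(np.arctan2(-d[0],d[1])))
for a,b in((0,3),(1,2)): d=q[a]-q[b]; print(np.linalg.norm(d),np.degrees(np.arctan2(d[1],d[0])))
s,_=shot("wrist"); plan(goal(np.radians(-3),0,1),[.42,-.272,.225])
E
```

```text
tabtop [ 0.41314738 -0.28892378  0.186     ] tab foot far end [ 0.43772992 -0.28896934  0.146     ] [ 0.45498717 -0.29159313  0.12      ]
[[ 0.482  -0.1498  0.034 ]
 [ 0.4706 -0.3232  0.034 ]
 [ 0.3696 -0.319   0.034 ]
 [ 0.3829 -0.1439  0.034 ]]
0.1737358943991712 -3.7547720713914114
0.1756387813601986 -4.33234354346268
0.09923083723834497 -3.446403101010321
0.10102908151878144 -2.37765324011329
tcp [ 0.4039 -0.2698  0.3612] clk 1.45  turn [-0.1   0.26 -6.27]  shift now-frame [  0.2 -16.  136.2]  after turn [  1.4 -16.1 136.2]
```

{"name": "apply_moves", "arguments": {"motion": [{"jaw":0,"dp":[5,-5,40],"rotation":[0,0,-3.1]},{"jaw":0,"dp":[5,-5,40],"rotation":[0,0,-3.1]},{"jaw":0,"dp":[3,-6,40],"rotation":[0,0,0]},{"jaw":0,"dp":[0,0,14],"rotation":[0,0,0]},{"jaw":0,"dp":[0,0,0],"rotation":[0,0,0]},{"jaw":0,"dp":[0,0,0],"rotation":[0,0,0]},{"jaw":0,"dp":[0,0,0],"rotation":[0,0,0]}]}}

```text
clock: 2.15
tool_pos: [0.4146, -0.2929, 0.2285]
tool_rot: [-2.146, 2.294, -0.004]
contact_force: [-0.6, -0.2, -0.2]
gripper_width: 0.0853
```

```bash
python3 - <<'E'
from h import *
plan(goal(np.radians(-3),0,1),[.42,-.283,.225])
c,im=shot("wrist","w2")
cv2.imwrite("pics/w2c.png",cv2.resize(im[120:420,140:440],(600,600),interpolation=cv2.INTER_CUBIC))
E
```

```text
tcp [ 0.4146 -0.2929  0.2285] clk 2.15  turn [-0.13 -0.08 -0.83]  shift now-frame [-10.3  -4.8   3.5]  after turn [-10.2  -4.9   3.5]
```

View pics/w2c.png

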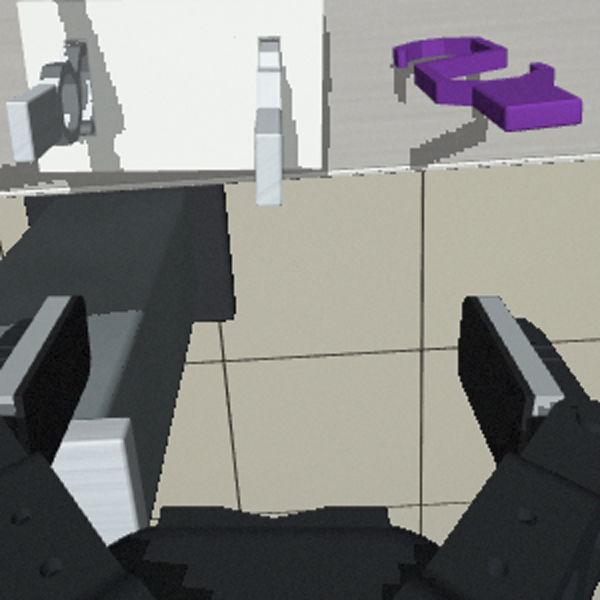

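```bash
python3 - <<'E'
from h import *
c,im=load("wrist")
f=lambda x,y:(140+x/2-.25,120+y/2-.25)
q=np.array([plane(c,f(*p),.186) for p in [(257,135),(281,135),(257,205),(282,205)]]);print(q.round(4))
x=(q[0]+q[1])/2-(q[2]+q[3])/2;print(np.linalg.norm(x),np.linalg.norm(q[0]-q[1]),"yaw",np.degrees(np.arctan2(x[1],x[0])));print(q.mean(0))
# eye tab and holder edge yaw
e=np.array([plane(c,f(*p),.034) for p in [(20,0),(326,0),(324,172)]]);print(e)
E
```

```text
[[ 0.4355 -0.2896  0.186 ]
 [ 0.4349 -0.298   0.186 ]
 [ 0.4091 -0.2876  0.186 ]
 [ 0.4085 -0.2967  0.186 ]]
0.026430291902883773 0.00843177176565705 yaw -3.605273245486819
[ 0.42199994 -0.29297795  0.186     ]
[[ 0.48004605 -0.15745279  0.034     ]
 [ 0.46854941 -0.32708904  0.034     ]
 [ 0.36768518 -0.3216553   0.034     ]]
```

{"name": "apply_moves", "arguments": {"motion": [{"jaw":0,"dp":[0,-7.5,0],"rotation":[0,0,0]},{"jaw":0,"dp":[0,0,25],"rotation":[0,0,0]},{"jaw":0,"dp":[0,0,25],"rotation":[0,0,0]},{"jaw":0,"dp":[0,0,23],"rotation":[0,0,0]},{"jaw":0,"dp":[0,0,0],"rotation":[0,0,0]},{"jaw":0,"dp":[0,0,0],"rotation":[0,0,0]},{"jaw":0,"dp":[0,0,0],"rotation":[0,0,0]}]}}

```text
clock: 2.9
tool_pos: [0.4226, -0.2934, 0.1556]
tool_rot: [-2.146, 2.293, -0.004]
contact_force: [-0.2, -0.5, 0.4]
gripper_width: 0.0854
```

{"name": "apply_moves", "arguments": {"motion": [{"jaw":0.8,"dp":[0,0,0],"rotation":[0,0,0]},{"jaw":1,"dp":[0,0,0],"rotation":[0,0,0]},{"jaw":1,"dp":[0,0,0],"rotation":[0,0,0]},{"jaw":1,"dp":[0,0,0],"rotation":[0,0,0]},{"jaw":1,"dp":[0,0,0],"rotation":[0,0,0]},{"jaw":1,"dp":[0,0,0],"rotation":[0,0,0]},{"jaw":1,"dp":[0,0,0],"rotation":[0,0,0]},{"jaw":1,"dp":[0,0,0],"rotation":[0,0,0]}], "squeeze": 60}}

```text
clock: 3.7
tool_pos: [0.4214, -0.2927, 0.1542]
tool_rot: [2.146, -2.294, -0.0]
contact_force: [0.6, -0.8, -0.7]
gripper_width: 0.0002
```

The jaws shut to 0.2 mm, so I missed the tab. I'll look before doing anything else.

```bash
python3 - <<'E'
from h import *
plan(goal(np.radians(-3.6),0,1),[.422,-.293,.155])
c,im=shot("wrist"); c2,s=shot("side"); c3,t=shot("top")
print(proj(c,[.422,-.293,.186]),proj(c2,[.422,-.293,.186]),proj(c2,[.422,-.293,.035]))
cv2.imwrite("pics/w3.png",np.hstack([cv2.resize(im[200:420,170:390],(400,400)),cv2.resize(s[200:340,220:360],(400,400),interpolation=cv2.INTER_CUBIC)]))
E
```

```text
tcp [ 0.4214 -0.2927  0.1542] clk 3.7  turn [ 0.    0.   -0.21]  shift now-frame [ 0.3 -0.7 -0.8]  after turn [ 0.3 -0.7 -0.8]
[275.01668456 264.96343432] [285.4784715  263.82776368] [286.10249987 299.31786048]
```

View pics/w3.png

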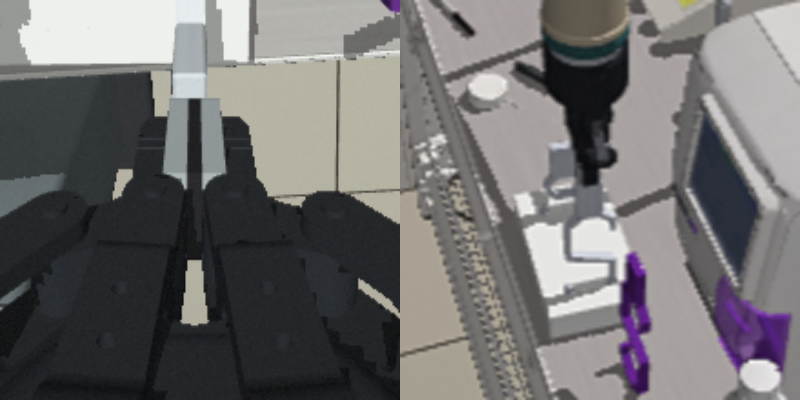

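```bash
python3 - <<'E'
from h import *
c,im=load("wrist"); c2,s=load("side"); c3,t=load("top")
T=observe()["tool_pos"]; print("TCP wrist/side",proj(c,T),proj(c2,T), "dist",np.linalg.norm(-c[1].T@c[2]-T))
for x in(.408,.436):
  for z in(.146,.186): print(x,z,proj(c,[x,-.293,z]),proj(c2,[x,-.293,z]),proj(c3,[x,-.293,z]))
v=im[180:320,200:350]; w=s[230:310,250:330]
cv2.imwrite("pics/w4.png",np.hstack([cv2.resize(v,(450,420),interpolation=cv2.INTER_CUBIC),cv2.resize(w,(340,420)[:1]+(420,),interpolation=cv2.INTER_CUBIC)]))
E
```

```text
TCP wrist/side [274.82313734 239.55156283] [285.35642702 271.74343332] dist 0.19542202098001918
0.408 0.146 [276.81191893 253.18128419] [280.81575592 274.983976  ] [363.58544716 251.16255723]
0.408 0.186 [276.87159312 288.84745849] [280.53844819 265.04479721] [366.52634901 250.55778694]
0.436 0.146 [273.72730014 211.87826777] [290.46637789 272.55608819] [363.12966167 241.88931233]
0.436 0.186 [273.05750804 239.73684361] [290.39312248 262.61698093] [366.04849754 241.00705123]
```

View pics/w4.png

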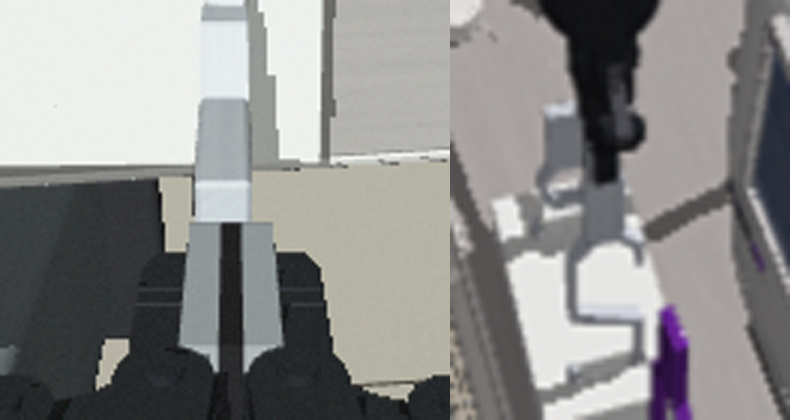

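```bash
python3 - <<'E'
from h import *
c,im=load("wrist"); o=observe(); R0=Ro.from_rotvec(o["tool_rot"]).as_matrix(); T=o["tool_pos"]
P=lambda x,y,z: proj(c,T+R0@np.array([x,y,z])/1e3).round(1)
print("f",c[0][0,0])
print("open tips obs (170,268),(382,268)")
for z in (-13,-25,-35,-45,-55): print(z,P(-42.5,-11,z),P(42.5,-11,z),P(42.5,11,z))
print("shut obs tip row 254, outer cols 263..292 inner 273..280")
for z in (0,-10,-20,-30,-40): print(z,P(0,-11,z),P(-10,-11,z),P(10,-11,z))
E
```

```text
f 324.53616879514556
open tips obs (170,268),(382,268)
-13 [197.4 231.4] [352.  231.2] [349.1 266.7]
-25 [192.  240.7] [357.1 240.5] [353.8 277.9]
-35 [186.9 249.4] [361.9 249.3] [358.3 288.5]
-45 [181.2 259.3] [367.4 259.2] [363.3 300.3]
-55 [174.7 270.6] [373.6 270.4] [368.9 313.6]
shut obs tip row 254, outer cols 263..292 inner 273..280
0 [274.8 222.5] [257.8 222.5] [291.8 222.5]
-10 [274.7 229.2] [256.8 229.2] [292.6 229.1]
-20 [274.6 236.6] [255.7 236.6] [293.5 236.6]
-30 [274.5 244.9] [254.5 244.9] [294.5 244.8]
-40 [274.3 254.2] [253.1 254.2] [295.6 254.1]
```

The images show the tips about 30 mm short of the reported TCP: tip row 254 in the wrist view against 240 expected, and 265 against 272 in the side view. The jaws shut just above the tab. The hook hasn't moved, so I'll open, go 35 mm deeper and close again.

{"name": "apply_moves", "arguments": {"motion": [{"jaw":0,"dp":[0,0,0],"rotation":[0,0,0]},{"jaw":0,"dp":[0,0,0],"rotation":[0,0,0]},{"jaw":0,"dp":[0,0,0],"rotation":[0,0,0]},{"jaw":0,"dp":[0,0,0],"rotation":[0,0,0]},{"jaw":0,"dp":[0,0,0],"rotation":[0,0,0]},{"jaw":0,"dp":[0,0,0],"rotation":[0,0,0]},{"jaw":0,"dp":[0,0,17],"rotation":[0,0,0]},{"jaw":0,"dp":[0,0,17],"rotation":[0,0,0]},{"jaw":0,"dp":[0,0,0],"rotation":[0,0,0]},{"jaw":0,"dp":[0,0,0],"rotation":[0,0,0]}]}}

```text
clock: 4.85
tool_pos: [0.4213, -0.2927, 0.1203]
tool_rot: [2.146, -2.294, -0.001]
contact_force: [0.7, 0.6, 0.2]
gripper_width: 0.0852
```

{"name": "apply_moves", "arguments": {"motion": [{"jaw":1,"dp":[0,0,0],"rotation":[0,0,0]},{"jaw":1,"dp":[0,0,0],"rotation":[0,0,0]},{"jaw":1,"dp":[0,0,0],"rotation":[0,0,0]},{"jaw":1,"dp":[0,0,0],"rotation":[0,0,0]},{"jaw":1,"dp":[0,0,0],"rotation":[0,0,0]},{"jaw":1,"dp":[0,0,0],"rotation":[0,0,0]},{"jaw":1,"dp":[0,0,0],"rotation":[0,0,0]},{"jaw":1,"dp":[0,0,0],"rotation":[0,0,0]}]}}

```text
clock: 5.65
tool_pos: [0.4215, -0.2924, 0.1205]
tool_rot: [-2.146, 2.294, -0.0]
contact_force: [0.6, 1.7, 5.6]
gripper_width: 0.0091
```

```bash
python3 - <<'E'
from h import *
c,im=shot("wrist"); c2,s=shot("side")
cv2.imwrite("pics/w5.png",np.hstack([cv2.resize(im[180:320,200:350],(450,420),interpolation=cv2.INTER_CUBIC),cv2.resize(s[230:310,250:330],(340,420),interpolation=cv2.INTER_CUBIC)]))
E
```

```text
(no output)
```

Gripped at 9.1 mm. I'll lift straight out of the slot, then carry the hook in front of the rail.

{"name": "apply_moves", "arguments": {"motion": [{"jaw":1,"dp":[0,0,-10],"rotation":[0,0,0]},{"jaw":1,"dp":[0,0,-15],"rotation":[0,0,0]},{"jaw":1,"dp":[0,0,-25],"rotation":[0,0,0]},{"jaw":1,"dp":[0,0,-35],"rotation":[0,0,0]},{"jaw":1,"dp":[0,0,-35],"rotation":[0,0,0]},{"jaw":1,"dp":[0,0,-36],"rotation":[0,0,0]},{"jaw":1,"dp":[0,0,0],"rotation":[0,0,0]}], "squeeze": 60}}

```text
clock: 6.45
tool_pos: [0.4239, -0.2949, 0.2812]
tool_rot: [-2.144, 2.293, -0.016]
contact_force: [0.6, -0.5, -2.0]
gripper_width: 0.0088
```

```bash
python3 - <<'E'
from h import *
print(observe()["gripper_width"]); plan(goal(np.radians(5.9),0,1),[.518,-.018,.2765])
E
```

```text
0.008789636359444053
tcp [ 0.4239 -0.2949  0.2812] clk 6.45  turn [-0.48 -0.34 -9.74]  shift now-frame [-282.6  -75.3    3.9]  after turn [-265.7 -122.1    4.7]
```

{"name": "apply_moves", "arguments": {"motion": [{"jaw":1,"dp":[-30,-10,0],"rotation":[0,0,-3.2]},{"jaw":1,"dp":[-35,-14,0],"rotation":[0,0,-3.2]},{"jaw":1,"dp":[-35,-16,0],"rotation":[0,0,-3.2]},{"jaw":1,"dp":[-38,-18,0],"rotation":[0,0,0]},{"jaw":1,"dp":[-38,-18,0],"rotation":[0,0,0]},{"jaw":1,"dp":[-38,-18,0],"rotation":[0,0,0]},{"jaw":1,"dp":[-35,-16,0],"rotation":[0,0,0]},{"jaw":1,"dp":[-17,-4,0],"rotation":[0,0,0]},{"jaw":1,"dp":[0,0,0],"rotation":[0,0,0]},{"jaw":1,"dp":[0,0,0],"rotation":[0,0,0]},{"jaw":1,"dp":[0,0,0],"rotation":[0,0,0]},{"jaw":1,"dp":[0,0,0],"rotation":[0,0,0]}]}}

```text
clock: 7.65
tool_pos: [0.5186, -0.0221, 0.2761]
tool_rot: [2.327, -2.109, 0.0]
contact_force: [0.6, 0.8, -0.2]
gripper_width: 0.0093
```

```bash
python3 - <<'E'
from h import *
plan(goal(np.radians(5.9),0,1),[.518,-.018,.2765])
c,im=shot("wrist"); c2,s=shot("side"); c3,t=shot("top")
print([proj(c,p).round(0) for p in ([.593,-.01,.26],[.578,.141,.26],[.609,-.162,.26])])
print(proj(c2,[.518,-.018,.28]))
u,v=proj(c2,[.55,-.01,.25]).astype(int)
cv2.imwrite("pics/w6.png",np.hstack([cv2.resize(im,(480,360)),cv2.resize(s[v-70:v+50,u-50:u+50],(300,360),interpolation=cv2.INTER_CUBIC)])); print(u,v)
E
```

```text
tcp [ 0.5186 -0.0221  0.2761] clk 7.65  turn [ 0.02 -0.04 -0.27]  shift now-frame [-4.1  0.2 -0.4]  after turn [-4.1  0.2 -0.4]
[array([267., 107.]), array([  1., 108.]), array([535., 105.])]
[287.32079561 172.63901967]
296 177
```

View pics/w6.png

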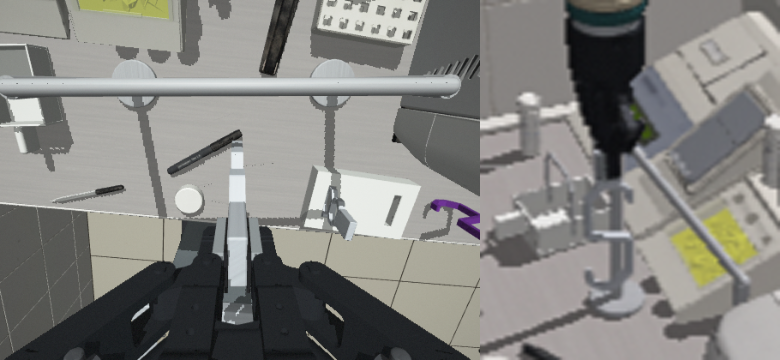

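```bash
python3 - <<'E'
from h import *
c,im=load("wrist"); g=cv2.cvtColor(im,cv2.COLOR_BGR2GRAY).astype(int)
for u in (60,200,250,300,350,440,500): print(u,g[84:120,u])
E
```

```text
60 [100 113 102  88  85 141 136 161 188 199 206 208 209 211 205 198 194 189
 185 175 164 149 138 127 114  98  83  74  72  87  86  87  88  90  88  88]
200 [172 171 170 170 172 172 158 185 201 209 212 217 221 225 221 214 208 200
 189 177 162 150 137 125 111  92  84  74 115 169 172 171 169 171 172 172]
250 [173 175 174 170 171 170 160 188 201 209 214 219 224 229 223 218 213 201
 191 175 160 147 134 124 111  91  84  76 143 172 175 172 171 171 168 173]
300 [171 174 173 174 172 174 165 192 204 209 213 218 224 227 222 219 209 198
 188 173 159 145 138 126 108  92  82  73 147 171 171 171 171 177 176 172]
350 [173 173 171 169 168 172 168 193 205 210 213 217 221 220 215 212 205 195
 185 172 159 146 135 121 105  89  81  72 167 173 172 172 175 175 174 172]
440 [165 165 165 168 168 156 165 190 205 211 211 213 213 209 201 199 195 189
 178 166 154 143 129 118 101  86  76  93 165 171 170 173 174 173 173 167]
500 [130 133 130 150 142 136 177 193 202 207 209 210 209 204 195 193 189 183
 173 161 148 137 126 113  95  84  75  70  67 113  94  93  93  94  92  91]
```

```bash
python3 - <<'E'
from h import *
c,im=load("wrist")
a=plane(c,(200,101.2),.254);b=plane(c,(440,100.1),.254);print(a,b,np.degrees(np.arctan2(b[0]-a[0],a[1]-b[1])), "Z",(c[1]@a+c[2])[2])
g=cv2.cvtColor(im,cv2.COLOR_BGR2GRAY).astype(int); print(g[98,520:556])
K,R,t=load("top")[0],0,0
c3,tp=load("top"); 
E=plane(c,(535,100),.254); yaw=np.arctan2(b[0]-a[0],a[1]-b[1]); yd=np.array([-np.sin(yaw),np.cos(yaw),0])
print("end",E,"mid from end",E+.15*yd, "top-based mid",.593,-.010)
# tub handle
hs=im[120:200,0:60]; print(proj(c,[.484,.295,.05]))
E
```

```text
[0.59235474 0.0292098  0.254     ] [ 0.60663637 -0.11050511  0.254     ] 5.836493932443589 Z 0.1899833530994015
[193 192 194 194 193 193 192 191 192 192 192 192 191 187 183 178 167 174
  93  89  92  94  92  91  92  90  90  90  90  90  90  89  89  89  89  88]
end [ 0.61210382 -0.16583089  0.254     ] mid from end [ 0.59685032 -0.01660847  0.254     ] top-based mid 0.593 -0.01
[ 22.80525263 166.22276259]
```

{"name": "apply_moves", "arguments": {"motion": [{"jaw":1,"dp":[0,-16,0],"rotation":[0,0,0]},{"jaw":1,"dp":[0,-16,0],"rotation":[0,0,0]},{"jaw":1,"dp":[0,-16,0],"rotation":[0,0,0]},{"jaw":1,"dp":[0,-16,0],"rotation":[0,0,0]},{"jaw":1,"dp":[0,-14,0],"rotation":[0,0,0]},{"jaw":1,"dp":[0,0,0],"rotation":[0,0,0]},{"jaw":1,"dp":[0,0,0],"rotation":[0,0,0]},{"jaw":1,"dp":[0,0,0],"rotation":[0,0,0]},{"jaw":1,"dp":[0,0,0],"rotation":[0,0,0]}]}}

```text
clock: 8.7
tool_pos: [0.5959, -0.0126, 0.2764]
tool_rot: [2.33, -2.107, -0.0]
contact_force: [0.0, 0.2, -1.5]
gripper_width: 0.0093
```

```bash
python3 - <<'E'
from h import *
plan(goal(np.radians(5.85),0,1),[.597,-.017,.2405])
E
```

```text
tcp [ 0.5959 -0.0126  0.2764] clk 8.7  turn [ 0.01 -0.01 -0.08]  shift now-frame [ 4.4 -0.6 35.9]  after turn [ 4.4 -0.6 35.9]
```

No contact so far. Lowering 36 mm in small steps, watching the force.

{"name": "apply_moves", "arguments": {"motion": [{"jaw":1,"dp":[0,0,10],"rotation":[0,0,0]},{"jaw":1,"dp":[0,0,10],"rotation":[0,0,0]},{"jaw":1,"dp":[0,0,8],"rotation":[0,0,0]},{"jaw":1,"dp":[0,0,4],"rotation":[0,0,0]},{"jaw":1,"dp":[0,0,0],"rotation":[0,0,0]},{"jaw":1,"dp":[0,0,0],"rotation":[0,0,0]},{"jaw":1,"dp":[0,0,0],"rotation":[0,0,0]}]}}

```text
clock: 9.4
tool_pos: [0.5969, -0.0124, 0.2446]
tool_rot: [-2.33, 2.106, -0.001]
contact_force: [0.8, -0.5, -0.7]
gripper_width: 0.0092
```

{"name": "apply_moves", "arguments": {"motion": [{"jaw":1,"dp":[0,0,1.5],"rotation":[0,0,0]},{"jaw":1,"dp":[0,0,1],"rotation":[0,0,0]},{"jaw":1,"dp":[0,0,0],"rotation":[0,0,0]},{"jaw":1,"dp":[0,0,0],"rotation":[0,0,0]}]}}

```text
clock: 9.8
tool_pos: [0.5966, -0.0124, 0.2418]
tool_rot: [-2.331, 2.106, -0.0]
contact_force: [-0.4, -0.1, -1.1]
gripper_width: 0.009
```

{"name": "apply_moves", "arguments": {"motion": [{"jaw":1,"dp":[0,0,1],"rotation":[0,0,0]},{"jaw":1,"dp":[0,0,0],"rotation":[0,0,0]},{"jaw":1,"dp":[0,0,0.7],"rotation":[0,0,0]},{"jaw":1,"dp":[0,0,0],"rotation":[0,0,0]},{"jaw":1,"dp":[0,0,0],"rotation":[0,0,0]}]}}

```text
clock: 10.3
tool_pos: [0.5966, -0.0124, 0.2404]
tool_rot: [-2.331, 2.106, -0.0]
contact_force: [-1.7, -0.5, 2.4]
gripper_width: 0.0091
```

```bash
python3 - <<'E'
from h import *
print(observe()["contact_force"],observe()["tool_pos"])
c,im=shot("wrist"); c2,s=shot("side")
u,v=proj(c2,[.597,-.012,.22]).astype(int)
cv2.imwrite("pics/w7.png",np.hstack([cv2.resize(im[60:420,100:460],(400,400)),cv2.resize(s[v-40:v+40,u-40:u+40],(400,400),interpolation=cv2.INTER_CUBIC)]))
E
```

```text
[-1.69995341 -0.4607061   2.35912683] [ 0.59662633 -0.01243375  0.24039831]
```

View pics/w7.png

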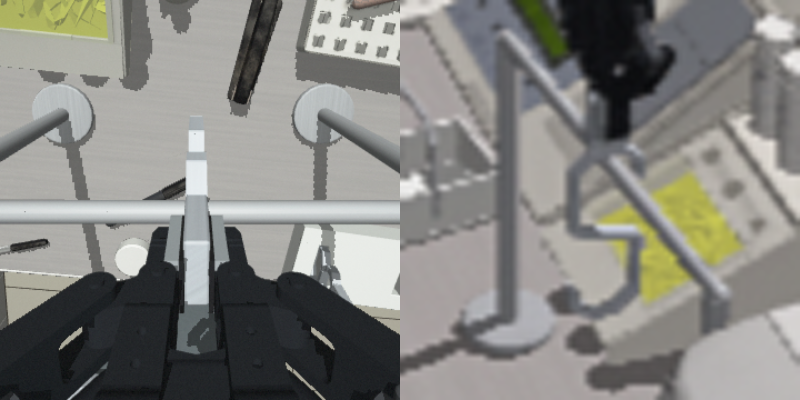

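The wrist and side views show the arch over the rail, and contact came at the predicted height. Releasing and going up.

{"name": "apply_moves", "arguments": {"motion": [{"jaw":0.85,"dp":[0,0,0],"rotation":[0,0,0]},{"jaw":0.7,"dp":[0,0,0],"rotation":[0,0,0]},{"jaw":0.4,"dp":[0,0,0],"rotation":[0,0,0]},{"jaw":0,"dp":[0,0,0],"rotation":[0,0,0]},{"jaw":0,"dp":[0,0,0],"rotation":[0,0,0]},{"jaw":0,"dp":[0,0,0],"rotation":[0,0,0]},{"jaw":0,"dp":[0,0,0],"rotation":[0,0,0]},{"jaw":0,"dp":[0,0,-25],"rotation":[0,0,0]},{"jaw":0,"dp":[0,0,-40],"rotation":[0,0,0]},{"jaw":0,"dp":[0,0,-40],"rotation":[0,0,0]},{"jaw":0,"dp":[0,0,0],"rotation":[0,0,0]},{"jaw":0,"dp":[0,0,0],"rotation":[0,0,0]}]}}

```text
clock: 11.6
tool_pos: [0.597, -0.0124, 0.3458]
tool_rot: [-2.33, 2.106, -0.002]
contact_force: [0.4, 0.3, -0.9]
gripper_width: 0.0854
```

```bash
python3 - <<'E'
from h import *
c,im=shot("wrist"); c2,s=shot("side")
g=cv2.cvtColor(im,cv2.COLOR_BGR2GRAY); hs=cv2.cvtColor(im,cv2.COLOR_BGR2HSV)
X=np.array([.597,-.0124,.306]); print(proj(c,X))
e=1
for nm,p in (("tabtop+x",[.611,-.011,.306]),("tabtop-x",[.583,-.0138,.306])): print(nm,proj(c,p))
u,v=proj(c,X).astype(int)
for r in range(v-40,v+45,10): print(r,g[r,u-30:u+30:2])
plan(goal(np.radians(0),np.radians(25),1),[.44,.29,.20])
E
```

```text
[275.21367829 215.7958696 ]
tabtop+x [275.19875552 196.99737832]
tabtop-x [275.22803497 233.88124992]
175 [177 178 176 176 177 178 178 177 177 179 179 180 180 231 233 234 233 234
 236 182 180 180 180 180 180 178 178 178 179 176]
185 [176 176 175 177 176 178 177 178 177 177 176 176 177 165 172 172 171 174
 171 177 178 176 178 179 178 179 178 178 178 177]
195 [232 233 233 222 232 234 232 233 234 222 232 234 233 166 174 174 172 173
 174 127 233 233 232 232 232 233 232 232 232 232]
205 [180 177 177 178  73  36  47  57  54  65  55  50  34 200 210 214 214 213
 211 161 177 177 178 178 179 179 179 181 179 181]
215 [ 64  57  40  76 106 108 106 105 177 176 177 178 176 197 211 210 209 211
 211 156 105 177 178 180 179 179 179 180 180 178]
225 [178 179 177 178 177 175 177 179 178 180 180 180 181 199 210 202 205 212
 215 144 103 106 175 177 178 176 176 177 176 175]
235 [177 179 178 179 175 176 176 179 178 178 176 178 177 178 178 176 176 177
 107 105 108 106 162 177 178 178 177 177 175 175]
245 [149 178 177 176 175 176 176 177 176 178 177 178 181 180 178 176 178 178
 179 107 108 108 174 179 179 182 182 179 177 178]
255 [179 182 181 179 182 180 180 182 180 181 179 178 178 178 179 178 181 182
 179 178 107 107 177 180 180 179 180 179 181 180]
tcp [ 0.5958 -0.0125  0.3438] clk 11.7  turn [25.11  1.27  5.7 ]  shift now-frame [-316.6  124.1  144.1]  after turn [-302.5  201.9   64.5]
```

{"name": "apply_moves", "arguments": {"motion": [{"jaw":0,"dp":[-40,18,0],"rotation":[0,0,0]},{"jaw":0,"dp":[-40,18,0],"rotation":[0,0,0]},{"jaw":0,"dp":[-40,18,5],"rotation":[0,0,0]},{"jaw":0,"dp":[-40,18,10],"rotation":[0,0,0]},{"jaw":0,"dp":[-40,18,10],"rotation":[0,0,0]},{"jaw":0,"dp":[-40,18,10],"rotation":[0,0,0]},{"jaw":0,"dp":[-40,18,10],"rotation":[0,0,0]},{"jaw":0,"dp":[-36,16,10],"rotation":[0,0,0]},{"jaw":0,"dp":[0,0,0],"rotation":[0,0,0]},{"jaw":0,"dp":[0,0,0],"rotation":[0,0,0]},{"jaw":0,"dp":[0,0,0],"rotation":[0,0,0]}]}}

```text
clock: 12.8
tool_pos: [0.424, 0.2862, 0.2894]
tool_rot: [2.328, -2.107, 0.001]
contact_force: [-0.2, -0.5, 0.1]
gripper_width: 0.0855
```

```bash
python3 - <<'E'
from h import *
plan(goal(0,np.radians(25),1),[.44,.29,.20])
c,im=shot("wrist","w8")
print(proj(c,[.484,.295,.049]),proj(c,[.56,.30,.105]))
g=cv2.cvtColor(im,cv2.COLOR_BGR2HSV); m=((g[...,2]>195)&(g[...,1]<30)).astype(np.uint8)
n,l,st,ce=cv2.connectedComponentsWithStats(m)
for i in range(1,n):
    if st[i,4]>60: print(st[i],ce[i].round(0))
E
```

```text
tcp [0.424  0.2862 0.2894] clk 12.8  turn [25.02  1.15  5.62]  shift now-frame [ -2.4 -16.4  89.4]  after turn [-3.8 23.3 87.8]
[273.1429899  112.70584809] [274.90832809  36.77572723]
[  39    0   39  187 4031] [59. 92.]
[ 65   0  33  24 618] [81. 10.]
[233   0   5  40  86] [235.  19.]
[305   0   2  38  76] [306.  18.]
[ 376   15   49   56 1269] [394.  37.]
[241  36  59   4 187] [271.  38.]
[ 244   43   58   51 2812] [273.  67.]
[268  99   9  27 209] [272. 112.]
[116 105  19  60 229] [124. 137.]
[421 171  34  34 866] [437. 187.]
[ 87 182 303  31 648] [243. 197.]
[509 222  45   6  89] [532. 224.]
[ 329  319   56   66 1923] [351. 344.]
[454 329  34  12 224] [471. 334.]
[457 401  20  19 229] [466. 412.]
```

```bash
python3 - <<'E'
from h import *
c,im=load("wrist")
g=cv2.cvtColor(im,cv2.COLOR_BGR2HSV); m=((g[...,2]>195)&(g[...,1]<30)).astype(np.uint8)
n,l,st,ce=cv2.connectedComponentsWithStats(m)
for k,z in((271,.105),(272,.049)):
    for i in range(1,n):
        if abs(ce[i][0]-k)<1 and st[i,4]<300:
            ys,xs=np.where(l==i); 
            for uv in((xs[xs==xs.min()].mean(),ys[xs==xs.min()].mean()),(xs[xs==xs.max()].mean(),ys[xs==xs.max()].mean()),(xs[ys==ys.min()].mean(),ys.min()-.5),(xs[ys==ys.max()].mean(),ys.max()+.5),ce[i]): print(np.round(uv,1),plane(c,uv,z).round(4))
v=cv2.cvtColor(im,cv2.COLOR_BGR2GRAY)
for r in range(92,136,3): print(r,v[r,260:288:1])
E
```

```text
[241.   37.5] [0.556  0.3337 0.105 ]
[299.  37.] [0.5622 0.276  0.105 ]
[286.   35.5] [0.5622 0.289  0.105 ]
[264.5  39.5] [0.5565 0.3101 0.105 ]
[270.8  37.7] [0.5588 0.304  0.105 ]
[268. 102.] [0.496  0.3025 0.049 ]
[276.  112.5] [0.4846 0.2915 0.049 ]
[275.   98.5] [0.5009 0.2943 0.049 ]
[272.5 125.5] [0.4685 0.2943 0.049 ]
[272.5 112.4] [0.4842 0.2958 0.049 ]
92 [250 249 249 248 248 248 248 247 247 247 247 247 246 245 245 244 243 243
 246 246 246 245 244 244 243 243 242 241]
95 [115 116 114 114 115 114 114 112 135 151 157 157 159 158 156 148 135 113
 112 112 112 111 112 112 112 111 113 112]
98 [114 114 113 114 111 114 113 107 135 145 156 159 161 160 158 148 139 108
 113 112 111 115 111 114 114 114 115 114]
101 [114 111 113 114 112 112 112 106 193 229 239 244 243 241 241 229 215 113
 114 115 116 114 113 114 114 114 114 114]
104 [113 112 111 112 110 111 112 113 188 228 238 244 244 243 241 231 219 113
 109 110 114 112 114 112 110 110 114 111]
107 [112 113 112 111 114 113 113 112 171 225 237 244 243 243 241 231 218 114
 111 112 113 110 112 113 113 114 112 112]
110 [114 112 115 112 11
[... 347 characters left out ...]
109 110 110 111 109 111 126 224 233 242 242 241 241 232 219 137
 112 112 111 109 113 111 112 110 113 115]
122 [115 113 113 112 114 114 113 112 118 224 232 242 241 241 241 232 218 147
 112 110 109 110 110 112 110 112 108 112]
125 [185 115 114 114 115 116 186 187 105 194 215 228 228 226 225 214 198 115
 113 114 185 187 186 116 113 111 189 187]
128 [115 120 121 117 111 111 114 114 113 118 116 116 114 113 115 112 113 111
 114 112 112 113 112 119 114 112 112 112]
131 [113 112 111 109 112 111 111 112 113 113 110 113 113 110 115 113 115 114
 114 112 112 113 113 113 114 114 110 112]
134 [185 185 184 183 186 186 188 186 186 182 184 114 112 110 113 112 111 110
 112 113 181 188 187 184 183 188 188 188]
```

Handle and bail agree with the given sizes: handle (0.483,0.296), bail (0.559,0.304), yaw about 6°. I'll lean the tool 25° back so the wrist stays clear of the rail later.

{"name": "apply_moves", "arguments": {"motion": [{"jaw":0,"dp":[0,0,0],"rotation":[6.25,0,0]},{"jaw":0,"dp":[0,0,0],"rotation":[6.25,0,0]},{"jaw":0,"dp":[0,0,0],"rotation":[6.25,0,0]},{"jaw":0,"dp":[0,0,0],"rotation":[6.25,0,0]},{"jaw":0,"dp":[0,0,0],"rotation":[0,0,0]},{"jaw":0,"dp":[0,0,0],"rotation":[0,0,0]}]}}

```text
clock: 13.45
tool_pos: [0.4241, 0.2871, 0.2905]
tool_rot: [-2.072, 1.874, -0.411]
contact_force: [0.6, -1.1, -0.6]
gripper_width: 0.0854
```

```bash
python3 - <<'E'
from h import *
R=goal(np.radians(6.1),np.radians(25),1); T=np.array([.4968,.2971,-.0066]); plan(R,T); plan(R,T-.11*R[:,2]); print(R[:,2])
E
```

```text
tcp [0.4241 0.2871 0.2905] clk 13.45  turn [ 0.31 -0.2  -0.3 ]  shift now-frame [ -3.   57.5 300.5]  after turn [ -2.2  59.1 300.2]
tcp [0.4241 0.2871 0.2905] clk 13.45  turn [ 0.31 -0.2  -0.3 ]  shift now-frame [ -2.6  58.1 190.5]  after turn [ -2.2  59.1 190.2]
[ 0.42022537  0.04490914 -0.90630779]
```

{"name": "apply_moves", "arguments": {"motion": [{"jaw":0,"dp":[-0.5,15,35],"rotation":[0,0,0]},{"jaw":0,"dp":[-0.5,15,38],"rotation":[0,0,0]},{"jaw":0,"dp":[-0.5,15,38],"rotation":[0,0,0]},{"jaw":0,"dp":[-0.5,13,38],"rotation":[0,0,0]},{"jaw":0,"dp":[-0.5,0,38],"rotation":[0,0,0]},{"jaw":0,"dp":[0,0,0],"rotation":[0,0,0]},{"jaw":0,"dp":[0,0,0],"rotation":[0,0,0]},{"jaw":0,"dp":[0,0,0],"rotation":[0,0,0]}]}}

```text
clock: 14.25
tool_pos: [0.4562, 0.302, 0.1342]
tool_rot: [-2.108, 1.915, -0.404]
contact_force: [-0.3, -0.2, -0.6]
gripper_width: 0.0852
```

```bash
python3 - <<'E'
from h import *
R=goal(np.radians(6.1),np.radians(25),1); T=np.array([.4968,.2971,-.0066]); plan(R,T)
c,im=shot("wrist","w9")
g=cv2.cvtColor(im,cv2.COLOR_BGR2HSV); m=((g[...,2]>195)&(g[...,1]<30)).astype(np.uint8)
n,l,st,ce=cv2.connectedComponentsWithStats(m)
for i in range(1,n):
    if st[i,4]>100 and 150<ce[i][0]<400: print(st[i],ce[i].round(0),plane(c,ce[i],.049).round(4),plane(c,ce[i],.105).round(4))
for nm,p in(("handle",[.483,.2957,.049]),("back end",[.4627,.2935,.049]),("bail",[.559,.304,.105])): print(nm,proj(c,p).round(1))
E
```

```text
tcp [0.4562 0.302  0.1342] clk 14.25  turn [ 2.94 -1.85 -0.19]  shift now-frame [  4.6  15.9 145.7]  after turn [  9.2  23.4 144.4]
[232  57  93   3 194] [278.  58.] [0.6126 0.3112 0.049 ] [0.5832 0.3105 0.105 ]
[ 242  116   78   63 4331] [280. 147.] [0.5327 0.3021 0.049 ] [0.5193 0.3032 0.105 ]
[277 185  12  37 384] [282. 203.] [0.4839 0.2961 0.049 ] [0.4802 0.2984 0.105 ]
[177 327 208  19 513] [278. 336.] [0.3717 0.2899 0.049 ] [0.3904 0.2934 0.105 ]
handle [282.7 204.4]
back end [283.1 228.1]
bail [284.2  92. ]
```

```bash
python3 - <<'E'
from h import *
print(observe()["qpos"].round(3)); R=goal(np.radians(6.1),np.radians(22),1); z=R[:,2]
T=np.array([.477,.295,.036])+.047*z; print(T); plan(R,T)
E
```

```text
[-1.011  0.495  0.253  2.2    0.696  0.234 -2.94 ]
[ 0.49450682  0.29687094 -0.00757764]
tcp [0.4558 0.3023 0.1344] clk 14.3  turn [-0.07 -1.8  -0.22]  shift now-frame [  5.   18.2 146. ]  after turn [  9.5  18.  145.8]
```

The lean ran j6 into its lower limit (0.234) and j7 to -2.94, so I'll drop it. I'll go back to vertical and turn the hand half round, so the camera side faces the robot, which clears the hook without a large lean.

{"name": "apply_moves", "arguments": {"motion": [{"jaw":0,"dp":[0,0,-30],"rotation":[-5,0,0]},{"jaw":0,"dp":[0,0,-30],"rotation":[-5,0,0]},{"jaw":0,"dp":[0,0,-20],"rotation":[-5,0,0]},{"jaw":0,"dp":[0,0,0],"rotation":[-5,0,0]},{"jaw":0,"dp":[0,0,0],"rotation":[0,0,0]},{"jaw":0,"dp":[0,0,0],"rotation":[0,0,0]},{"jaw":0,"dp":[0,0,0],"rotation":[0,0,0]}]}}

```text
clock: 15.0
tool_pos: [0.4324, 0.3018, 0.1999]
tool_rot: [-2.304, 2.101, -0.098]
contact_force: [0.1, -0.2, 0.4]
gripper_width: 0.0854
```

```bash
python3 - <<'E'
from h import *
print(observe()["qpos"].round(3))
plan(goal(np.radians(6.1),0,1),[.45,.293,.22])
E
```

```text
[-0.519  0.442 -0.266  1.885  0.24   0.816 -2.401]
tcp [0.4324 0.3018 0.1999] clk 15.0  turn [-3.35 -1.84 -0.81]  shift now-frame [ 11.  -17.8 -18.7]  after turn [ 10.6 -16.5 -20.1]
```

{"name": "apply_moves", "arguments": {"motion": [{"jaw":0,"dp":[0,0,0],"rotation":[0,0,5]},{"jaw":0,"dp":[0,0,0],"rotation":[0,0,5]},{"jaw":0,"dp":[0,0,0],"rotation":[0,0,0]},{"jaw":0,"dp":[0,0,0],"rotation":[0,0,0]}]}}

```text
clock: 15.4
tool_pos: [0.4328, 0.3027, 0.2001]
tool_rot: [-2.111, 2.286, -0.094]
contact_force: [1.3, -0.3, -0.5]
gripper_width: 0.0855
```

```bash
python3 - <<'E'
from h import *
print(observe()["qpos"].round(3))
plan(goal(np.radians(6.1),0,1),[.45,.293,.22])
plan(goal(np.radians(6.1),0,0),[.45,.293,.22])
E
```

```text
[-0.552  0.439 -0.22   1.884  0.213  0.811 -2.546]
tcp [0.4328 0.3027 0.2001] clk 15.4  turn [ -3.52  -1.51 -10.65]  shift now-frame [  8.7 -19.1 -18.5]  after turn [ 11.4 -16.1 -19.9]
tcp [0.4328 0.3027 0.2001] clk 15.4  turn [ -2.23   5.21 169.26]  shift now-frame [  8.7 -19.1 -18.5]  after turn [-11.4  16.1 -19.9]
```

{"name": "apply_moves", "arguments": {"motion": [{"jaw":0,"dp":[0,0,-2],"rotation":[0,0,-7.9]},{"jaw":0,"dp":[0,0,-2],"rotation":[0,0,-7.9]},{"jaw":0,"dp":[0,0,-2],"rotation":[0,0,-7.9]},{"jaw":0,"dp":[0,0,-2],"rotation":[0,0,-7.9]},{"jaw":0,"dp":[0,0,-2],"rotation":[0,0,-7.9]},{"jaw":0,"dp":[0,0,-2],"rotation":[0,0,-7.9]},{"jaw":0,"dp":[0,0,-2],"rotation":[0,0,-7.9]},{"jaw":0,"dp":[0,0,-2],"rotation":[0,0,-7.9]},{"jaw":0,"dp":[0,0,-2],"rotation":[0,0,-7.9]},{"jaw":0,"dp":[0,0,-2],"rotation":[0,0,-7.9]},{"jaw":0,"dp":[0,0,0],"rotation":[0,0,-7.9]},{"jaw":0,"dp":[0,0,0],"rotation":[0,0,-7.9]}]}}

```text
clock: 16.6
tool_pos: [0.4324, 0.3029, 0.2203]
tool_rot: [3.115, 0.013, 0.097]
contact_force: [-0.9, -0.3, -1.0]
gripper_width: 0.0853
```

{"name": "apply_moves", "arguments": {"motion": [{"jaw":0,"dp":[0,0,0],"rotation":[0,0,-7.9]},{"jaw":0,"dp":[0,0,0],"rotation":[0,0,-7.9]},{"jaw":0,"dp":[0,0,0],"rotation":[0,0,-7.9]},{"jaw":0,"dp":[0,0,0],"rotation":[0,0,-7.9]},{"jaw":0,"dp":[0,0,0],"rotation":[0,0,-7.9]},{"jaw":0,"dp":[0,0,0],"rotation":[0,0,-7.9]},{"jaw":0,"dp":[0,0,0],"rotation":[0,0,-7.9]},{"jaw":0,"dp":[0,0,0],"rotation":[0,0,-7.9]},{"jaw":0,"dp":[0,0,0],"rotation":[0,0,-7.9]},{"jaw":0,"dp":[0,0,0],"rotation":[0,0,-7.9]},{"jaw":0,"dp":[0,0,0],"rotation":[0,0,-7.9]},{"jaw":0,"dp":[0,0,0],"rotation":[0,0,-7.9]}]}}

```text
clock: 17.8
tool_pos: [0.4325, 0.3029, 0.2202]
tool_rot: [2.074, 2.275, 0.036]
contact_force: [0.1, 0.4, 0.6]
gripper_width: 0.0851
```

```bash
python3 - <<'E'
from h import *
print(observe()["qpos"].round(3))
R=goal(np.radians(6.1),np.radians(5),0); z=R[:,2]; x=np.array([np.cos(.1065),np.sin(.1065),0])
G=np.array([.559,.304,.036])-.083*x; T=G+.047*z; print("T",T); plan(R,T)
E
```

```text
[-0.006  0.619 -1.107  1.846  0.703  1.093  0.273]
T [ 0.48054338  0.29561249 -0.01082115]
tcp [0.4325 0.3029 0.2202] clk 17.8  turn [-1.6   1.82 -0.74]  shift now-frame [ -4.5  33.4 233.7]  after turn [-12.3  26.7 234.2]
```

{"name": "apply_moves", "arguments": {"motion": [{"jaw":0,"dp":[0,0,0],"rotation":[-1.6,1.8,-0.7]},{"jaw":0,"dp":[-6,13,20],"rotation":[0,0,0]},{"jaw":0,"dp":[-6,14,30],"rotation":[0,0,0]},{"jaw":0,"dp":[0,0,40],"rotation":[0,0,0]},{"jaw":0,"dp":[0,0,30],"rotation":[0,0,0]},{"jaw":0,"dp":[0,0,0],"rotation":[0,0,0]},{"jaw":0,"dp":[0,0,0],"rotation":[0,0,0]},{"jaw":0,"dp":[0,0,0],"rotation":[0,0,0]}]}}

```text
clock: 18.6
tool_pos: [0.4714, 0.296, 0.1049]
tool_rot: [2.069, 2.284, 0.105]
contact_force: [-0.2, -0.6, 1.1]
gripper_width: 0.0854
```

```bash
python3 - <<'E'
from h import *
print(observe()["qpos"].round(3))
R=goal(np.radians(6.1),np.radians(5),0); plan(R,[.4805,.2956,-.0108])
E
```

```text
[-0.047  0.769 -0.958  1.938  0.938  0.868  0.155]
tcp [0.4714 0.296  0.1049] clk 18.6  turn [ 0.12 -0.1  -0.44]  shift now-frame [ -1.6  -1.4 116. ]  after turn [ -1.4  -1.2 116. ]
```

{"name": "apply_moves", "arguments": {"motion": [{"jaw":0,"dp":[-1.5,-1,30],"rotation":[0,0,0]},{"jaw":0,"dp":[0,0,30],"rotation":[0,0,0]},{"jaw":0,"dp":[0,0,25],"rotation":[0,0,0]},{"jaw":0,"dp":[0,0,15],"rotation":[0,0,0]},{"jaw":0,"dp":[0,0,8],"rotation":[0,0,0]},{"jaw":0,"dp":[0,0,8],"rotation":[0,0,0]},{"jaw":0,"dp":[0,0,0],"rotation":[0,0,0]},{"jaw":0,"dp":[0,0,0],"rotation":[0,0,0]}]}}

```text
clock: 19.4
tool_pos: [0.4807, 0.2947, -0.0117]
tool_rot: [2.07, 2.283, 0.102]
contact_force: [0.6, 0.4, -0.5]
gripper_width: 0.0852
```

{"name": "apply_moves", "arguments": {"motion": [{"jaw":0.6,"dp":[0,0,0],"rotation":[0,0,0]},{"jaw":0.8,"dp":[0,0,0],"rotation":[0,0,0]},{"jaw":1,"dp":[0,0,0],"rotation":[0,0,0]},{"jaw":1,"dp":[0,0,0],"rotation":[0,0,0]},{"jaw":1,"dp":[0,0,0],"rotation":[0,0,0]},{"jaw":1,"dp":[0,0,0],"rotation":[0,0,0]},{"jaw":1,"dp":[0,0,0],"rotation":[0,0,0]},{"jaw":1,"dp":[0,0,0],"rotation":[0,0,0]}], "squeeze": 60}}

```text
clock: 20.2
tool_pos: [0.4803, 0.2945, -0.0124]
tool_rot: [2.07, 2.283, 0.101]
contact_force: [-0.6, 0.4, 3.2]
gripper_width: 0.0111
```

```bash
python3 - <<'E'
from h import *
o=observe();print(o["qpos"].round(3),o["contact_force"],o["gripper_width"])
plan(goal(np.radians(6.1),np.radians(5),0),[.4805,.2956,-.0108])
E
```

```text
[-0.14   0.934 -0.785  1.976  1.189  0.71  -0.038] [-0.56790551  0.37043506  3.17634691] 0.01112366122288243
tcp [ 0.4803  0.2945 -0.0124] clk 20.2  turn [ 0.   -0.01 -0.5 ]  shift now-frame [ 1.1  0.5 -1.6]  after turn [ 1.1  0.5 -1.6]
```

Tub handle gripped at 11.1 mm. Lifting, pulling back clear of the rail post, then carrying across in front of the rail.

```bash
cat >> h.py <<'E'
def bailto(B,off=(.0787,.0095,.1174)):
    o=observe(); R0=Ro.from_rotvec(o["tool_rot"]).as_matrix(); plan(R0,np.asarray(B)-off); print(" q",o["qpos"].round(2),"w",round(o["gripper_width"],4),"F",o["contact_force"].round(1))
E
python3 - <<'E'
from h import *
bailto([.555,.304,.205]); bailto([.488,.30,.235]); bailto([.50,-.02,.235])
E
```

```text
tcp [ 0.4803  0.2945 -0.0124] clk 20.2  turn [0. 0. 0.]  shift now-frame [   0.5    4.8 -100. ]  after turn [   0.5    4.8 -100. ]
 q [-0.14  0.93 -0.79  1.98  1.19  0.71 -0.04] w 0.0111 F [-0.6  0.4  3.2]
tcp [ 0.4803  0.2945 -0.0124] clk 20.2  turn [0. 0. 0.]  shift now-frame [   3.1  -59.4 -135.7]  after turn [   3.1  -59.4 -135.7]
 q [-0.14  0.93 -0.79  1.98  1.19  0.71 -0.04] w 0.0111 F [-0.6  0.4  3.2]
tcp [ 0.4803  0.2945 -0.0124] clk 20.2  turn [0. 0. 0.]  shift now-frame [-316.5  -78.6 -137.7]  after turn [-316.5  -78.6 -137.7]
 q [-0.14  0.93 -0.79  1.98  1.19  0.71 -0.04] w 0.0111 F [-0.6  0.4  3.2]
```

{"name": "apply_moves", "arguments": {"motion": [{"jaw":1,"dp":[0,0,-8],"rotation":[0,0,0]},{"jaw":1,"dp":[0,0,-15],"rotation":[0,0,0]},{"jaw":1,"dp":[0,0,-25],"rotation":[0,0,0]},{"jaw":1,"dp":[0,-10,-30],"rotation":[0,0,0]},{"jaw":1,"dp":[0,-20,-30],"rotation":[0,0,0]},{"jaw":1,"dp":[0,-20,-28],"rotation":[0,0,0]},{"jaw":1,"dp":[0,-10,0],"rotation":[0,0,0]},{"jaw":1,"dp":[0,0,0],"rotation":[0,0,0]},{"jaw":1,"dp":[0,0,0],"rotation":[0,0,0]},{"jaw":1,"dp":[0,0,0],"rotation":[0,0,0]}]}}

```text
clock: 21.2
tool_pos: [0.4096, 0.2866, 0.1167]
tool_rot: [2.072, 2.282, 0.098]
contact_force: [-0.6, 0.1, -1.5]
gripper_width: 0.0111
```

```bash
python3 - <<'E'
from h import *
bailto([.50,-.02,.235]); plan(goal(np.radians(5.85),np.radians(5),0),[.42,0,.1])
E
```

```text
tcp [0.4096 0.2866 0.1167] clk 21.2  turn [0. 0. 0.]  shift now-frame [-315.7  -18.6   -2.4]  after turn [-315.7  -18.6   -2.4]
 q [-0.07  0.69 -0.98  2.07  0.92  0.81  0.05] w 0.0111 F [-0.6  0.1 -1.5]
tcp [0.4096 0.2866 0.1167] clk 21.2  turn [-0.07  0.03 -0.33]  shift now-frame [-286.2  -18.5   15.2]  after turn [-286.1  -20.2   15. ]
```

{"name": "apply_moves", "arguments": {"motion": [{"jaw":1,"dp":[-20,-1,0],"rotation":[0,0,0]},{"jaw":1,"dp":[-30,-2,0],"rotation":[0,0,0]},{"jaw":1,"dp":[-35,-2,0],"rotation":[0,0,0]},{"jaw":1,"dp":[-35,-2,0],"rotation":[0,0,0]},{"jaw":1,"dp":[-35,-2,0],"rotation":[0,0,0]},{"jaw":1,"dp":[-35,-2,0],"rotation":[0,0,0]},{"jaw":1,"dp":[-35,-2,0],"rotation":[0,0,0]},{"jaw":1,"dp":[-35,-2,0],"rotation":[0,0,0]},{"jaw":1,"dp":[-30,-2,0],"rotation":[0,0,0]},{"jaw":1,"dp":[-25,-1,0],"rotation":[0,0,0]},{"jaw":1,"dp":[0,0,0],"rotation":[0,0,0]},{"jaw":1,"dp":[0,0,0],"rotation":[0,0,0]}]}}

```text
clock: 22.4
tool_pos: [0.4221, -0.0285, 0.1154]
tool_rot: [2.074, 2.281, 0.101]
contact_force: [0.9, 0.4, -0.8]
gripper_width: 0.0109
```

```bash
python3 - <<'E'
from h import *
bailto([.527,-.0197,.174]); plan(goal(np.radians(5.85),np.radians(5),0),[.42,0,.1])
E
```

```text
tcp [ 0.4221 -0.0285  0.1154] clk 22.4  turn [0. 0. 0.]  shift now-frame [-3.3 20.9 60.8]  after turn [-3.3 20.9 60.8]
 q [ 0.73  0.62 -1.05  2.27  0.96  0.67  0.65] w 0.0109 F [ 0.9  0.4 -0.8]
tcp [ 0.4221 -0.0285  0.1154] clk 22.4  turn [-0.04 -0.08 -0.4 ]  shift now-frame [28.6 -0.7 15.5]  after turn [28.6 -0.5 15.4]
```

{"name": "apply_moves", "arguments": {"motion": [{"jaw":1,"dp":[-1,2,20],"rotation":[0,0,-0.4]},{"jaw":1,"dp":[-1,2,20],"rotation":[0,0,0]},{"jaw":1,"dp":[-1,3,15],"rotation":[0,0,0]},{"jaw":1,"dp":[0,0,6],"rotation":[0,0,0]},{"jaw":1,"dp":[0,0,0],"rotation":[0,0,0]},{"jaw":1,"dp":[0,0,0],"rotation":[0,0,0]},{"jaw":1,"dp":[0,0,0],"rotation":[0,0,0]},{"jaw":1,"dp":[0,0,0],"rotation":[0,0,0]}]}}

```text
clock: 23.2
tool_pos: [0.4347, -0.0299, 0.0563]
tool_rot: [2.062, 2.289, 0.101]
contact_force: [-0.3, -0.8, -0.7]
gripper_width: 0.0106
```

```bash
python3 - <<'E'
from h import *
bailto([.527,-.0197,.174])
c2,s=shot("side"); c3,t=shot("top"); c,im=shot("wrist")
B=observe()["tool_pos"]+[.0787,.0095,.1174]; print("bail",B)
yd=np.array([-.1,.995,0])*.028
for n,k in(("side",c2),("top",c3),("wrist",c)): print(n,"bail",[proj(k,B+q*yd).round(1) for q in(-1,0,1)],"cup",proj(k,[.597,-.0125,.137]).round(1),"bottom",proj(k,[.597,-.0125,.128]).round(1),"arch",proj(k,[.597,-.0125,.26]).round(1),"tabtop",proj(k,[.597,-.0125,.306]).round(1))
u,v=proj(c2,[.56,-.015,.17]).astype(int); a=s[v-35:v+35,u-35:u+35]
u3,v3=proj(c3,[.55,-.015,.17]).astype(int); b=t[v3-35:v3+35,u3-35:u3+35]
print("origins",u-35,v-35,u3-35,v3-35)
cv2.imwrite("pics/w10.png",np.hstack([cv2.resize(a,(560,560),interpolation=cv2.INTER_CUBIC),cv2.resize(b,(240,560)[:1]+(240,),interpolation=cv2.INTER_CUBIC) if 0 else cv2.copyMakeBorder(cv2.resize(b,(240,240),interpolation=cv2.INTER_CUBIC),0,320,0,0,0)]))
E
```

```text
tcp [ 0.4347 -0.0299  0.0563] clk 23.2  turn [0. 0. 0.]  shift now-frame [-0.8 13.6  0.9]  after turn [-0.8 13.6  0.9]
 q [ 0.61  0.72 -0.89  2.29  1.19  0.59  0.46] w 0.0106 F [-0.3 -0.8 -0.7]
bail [ 0.51324895 -0.02053098  0.17349009]
side bail [array([290. , 205.5]), array([286.5, 200.4]), array([283. , 195.5])] cup [309.8 202.4] bottom [309.8 204.4] arch [310.7 172.1] tabtop [311.1 159.9]
top bail [array([282.1, 216.2]), array([272.7, 217.3]), array([263.4, 218.5])] cup [269.4 191.8] bottom [269.3 192.3] arch [269.7 184.1] tabtop [269.8 180.8]
wrist bail [array([206.6, 590.1]), array([282.9, 590.2]), array([359.1, 590.4])] cup [279.4 559.6] bottom [279.3 538.5] arch [ 283.7 1318.9] tabtop [ 293.1 2989. ]
origins 264 162 235 170
```

View pics/w10.png

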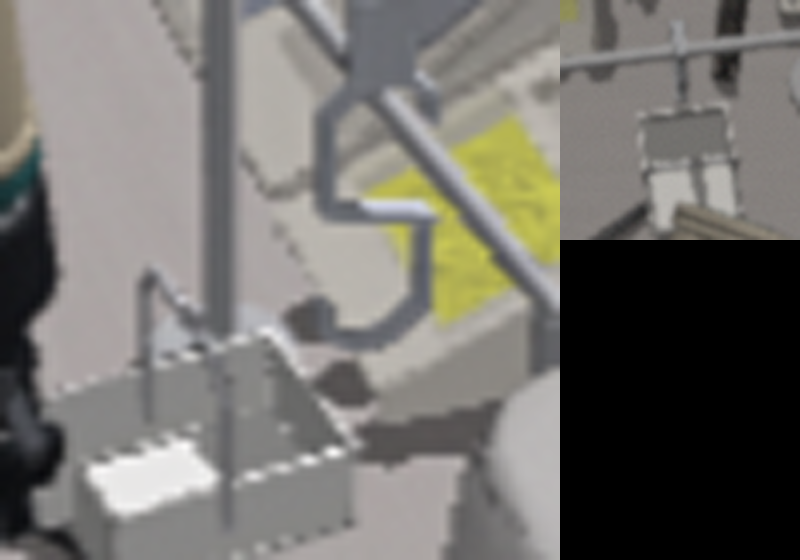

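The bail ends sit at about (283,196) and (290,204) against predictions of (283,195.5) and (290,205.5), and the hook's underside matches to 1 px. Inserting along +x over the tip.

{"name": "apply_moves", "arguments": {"motion": [{"jaw":1,"dp":[0,15,1.2],"rotation":[0,0,0]},{"jaw":1,"dp":[0,15,1.2],"rotation":[0,0,0]},{"jaw":1,"dp":[0,15,1.2],"rotation":[0,0,0]},{"jaw":1,"dp":[0,12,1],"rotation":[0,0,0]},{"jaw":1,"dp":[0,0,0],"rotation":[0,0,0]},{"jaw":1,"dp":[0,0,0],"rotation":[0,0,0]},{"jaw":1,"dp":[0,0,0],"rotation":[0,0,0]}]}}

```text
clock: 24.05
tool_pos: [0.4901, -0.0241, 0.0561]
tool_rot: [2.062, 2.291, 0.098]
contact_force: [0.0, -0.0, -1.0]
gripper_width: 0.0107
```

```bash
python3 - <<'E'
from h import *
bailto([.597,-.0125,.174])
E
```

```text
tcp [ 0.4901 -0.0241  0.0561] clk 24.05  turn [0. 0. 0.]  shift now-frame [-0.8 28.2  1.9]  after turn [-0.8 28.2  1.9]
 q [ 0.59  0.78 -0.91  2.15  1.1   0.67  0.58] w 0.0107 F [ 0. -0. -1.]
```

{"name": "apply_moves", "arguments": {"motion": [{"jaw":1,"dp":[0,10,0.7],"rotation":[0,0,0]},{"jaw":1,"dp":[0,10,0.7],"rotation":[0,0,0]},{"jaw":1,"dp":[0,8,0.5],"rotation":[0,0,0]},{"jaw":1,"dp":[0,0,0],"rotation":[0,0,0]},{"jaw":1,"dp":[0,0,0],"rotation":[0,0,0]},{"jaw":1,"dp":[0,0,0],"rotation":[0,0,0]},{"jaw":1,"dp":[0,0,0],"rotation":[0,0,0]}]}}

```text
clock: 24.75
tool_pos: [0.5187, -0.021, 0.0566]
tool_rot: [2.062, 2.29, 0.099]
contact_force: [-0.2, 0.0, -0.2]
gripper_width: 0.0108
```

```bash
python3 - <<'E'
from h import *
bailto([.597,-.0125,.137])
c2,s=shot("side")
g=cv2.cvtColor(s,cv2.COLOR_BGR2GRAY); print("pred bottom",proj(c2,[.597,-.0125,.128]))
for r in range(196,212): print(r,g[r,296:322])
E
```

```text
tcp [ 0.5187 -0.021   0.0566] clk 24.75  turn [0. 0. 0.]  shift now-frame [-0.9 -3.7 36.8]  after turn [-0.9 -3.7 36.8]
 q [ 0.58  0.81 -0.92  2.07  1.07  0.72  0.63] w 0.0108 F [-0.2  0.  -0.2]
pred bottom [309.77352469 204.44940499]
196 [167 166 168 167 166 166 157 168 129 119 167 182 182 182 176 131 130 149
 166 119  93 109 149 159 166 168]
197 [166 168 168 168 166 166 166 161 120 119 167 182 182 181 182 175 133 145
 171 121  94 109 147 147 169 169]
198 [167 167 168 168 168 168 167 158 121 119 166 181 182 181 182 186 175 134
 163 127  99 107 129 121 125 159]
199 [167 167 167 168 166 161 121 109 106 110 165 188 185 180 184 204 173 122
 129 137 112 108 126 117 108 132]
200 [175 170 169 161 118  93  86  89 102 111 169 224 203 153 138 143 133 105
 114 139 123 115 129 122 107 110]
201 [181 179 173 128  91  88 105  94 103 114 133 147 142 136 136 130 113 103
 111 153 136 129 134 139 117 103]
202 [185 182 178 157 129 134 119  96 103 111 137 135 134 154 159 127 107 107
 112 145 143 134 135 143 119 105]
203 [202 178 154 137 132 136 133 120 112 105 100  93 100 110 111 106 106 109
 101 122 15
[... 210 characters left out ...]

 131 115 127 137 134 115 105 105]
206 [132 134 134 134 133 134 134 133 117 110 127 132 129 131 132 133 133 134
 137 113 112 148 141 122 111 105]
207 [ 81 122 134 135 134 134 134 134 128 120 129 134 133 134 134 138 135 138
 163 128 108 126 130 128 134 116]
208 [ 44 113 135 134 134 133 133 134 133 131 133 134 133 129 135 168 150 131
 131 110 108 123 128 128 126 113]
209 [ 32  91 127 134 134 134 133 133 136 136 132 160 151 127 124 132 130 127
 111 102 110 124 129 129 127 120]
210 [ 27  89 126 135 133 136 138 135 165 182 152 211 234 231 170 129 127 127
 111 101 111 125 129 128 128 131]
211 [ 45 111 133 131 133 168 185 158 154 215 231 233 235 234 181 143 131 127
 114 103 114 125 128 128 128 126]
```

{"name": "apply_moves", "arguments": {"motion": [{"jaw":1,"dp":[0,-0.9,10],"rotation":[0,0,0]},{"jaw":1,"dp":[0,-0.9,10],"rotation":[0,0,0]},{"jaw":1,"dp":[0,-0.7,8],"rotation":[0,0,0]},{"jaw":1,"dp":[0,-0.4,4],"rotation":[0,0,0]},{"jaw":1,"dp":[0,0,0],"rotation":[0,0,0]},{"jaw":1,"dp":[0,0,0],"rotation":[0,0,0]},{"jaw":1,"dp":[0,0,0],"rotation":[0,0,0]}]}}

```text
clock: 25.5
tool_pos: [0.5193, -0.0208, 0.0248]
tool_rot: [2.062, 2.29, 0.101]
contact_force: [0.3, -0.5, -1.1]
gripper_width: 0.011
```

{"name": "apply_moves", "arguments": {"motion": [{"jaw":1,"dp":[0,-0.1,1.5],"rotation":[0,0,0]},{"jaw":1,"dp":[0,-0.1,1.5],"rotation":[0,0,0]},{"jaw":1,"dp":[0,0,0],"rotation":[0,0,0]},{"jaw":1,"dp":[0,0,0],"rotation":[0,0,0]},{"jaw":1,"dp":[0,0,0],"rotation":[0,0,0]}]}}

```text
clock: 26.0
tool_pos: [0.5192, -0.021, 0.0216]
tool_rot: [2.062, 2.29, 0.1]
contact_force: [0.4, 0.7, -1.4]
gripper_width: 0.0105
```

```bash
python3 - <<'E'
from h import *
bailto([.597,-.0125,.137])
E
```

```text
tcp [ 0.5192 -0.021   0.0216] clk 26.0  turn [0. 0. 0.]  shift now-frame [-1.  -1.1  1.9]  after turn [-1.  -1.1  1.9]
 q [ 0.54  0.86 -0.85  2.09  1.17  0.66  0.55] w 0.0105 F [ 0.4  0.7 -1.4]
```

Carrying reads about -1 N vertically. I'll step on until the tub's weight comes off.

{"name": "apply_moves", "arguments": {"motion": [{"jaw":1,"dp":[0,-0.1,1.2],"rotation":[0,0,0]},{"jaw":1,"dp":[0,0,0],"rotation":[0,0,0]},{"jaw":1,"dp":[0,-0.1,1],"rotation":[0,0,0]},{"jaw":1,"dp":[0,0,0],"rotation":[0,0,0]},{"jaw":1,"dp":[0,0,0],"rotation":[0,0,0]},{"jaw":1,"dp":[0,0,0],"rotation":[0,0,0]}]}}

```text
clock: 26.6
tool_pos: [0.5192, -0.0209, 0.0194]
tool_rot: [2.062, 2.29, 0.1]
contact_force: [-0.5, 1.0, -0.1]
gripper_width: 0.0102
```

{"name": "apply_moves", "arguments": {"motion": [{"jaw":1,"dp":[0,-0.1,1],"rotation":[0,0,0]},{"jaw":1,"dp":[0,0,0],"rotation":[0,0,0]},{"jaw":1,"dp":[0,0,0],"rotation":[0,0,0]},{"jaw":1,"dp":[0,0,0],"rotation":[0,0,0]}]}}

```text
clock: 27.0
tool_pos: [0.5195, -0.0208, 0.0187]
tool_rot: [2.062, 2.29, 0.101]
contact_force: [0.8, -0.0, 2.6]
gripper_width: 0.0107
```

Contact at the predicted height. Opening gently, then a pause.

{"name": "apply_moves", "arguments": {"motion": [{"jaw":0.85,"dp":[0,0,0],"rotation":[0,0,0]},{"jaw":0.8,"dp":[0,0,0],"rotation":[0,0,0]},{"jaw":0.7,"dp":[0,0,0],"rotation":[0,0,0]},{"jaw":0.5,"dp":[0,0,0],"rotation":[0,0,0]},{"jaw":0.3,"dp":[0,0,0],"rotation":[0,0,0]},{"jaw":0.2,"dp":[0,0,0],"rotation":[0,0,0]},{"jaw":0.2,"dp":[0,0,0],"rotation":[0,0,0]},{"jaw":0.2,"dp":[0,0,0],"rotation":[0,0,0]}]}}

```text
clock: 27.8
tool_pos: [0.5191, -0.021, 0.0184]
tool_rot: [2.062, 2.29, 0.1]
contact_force: [-0.7, 0.2, 0.0]
gripper_width: 0.0684
```

{"name": "apply_moves", "arguments": {"motion": [{"jaw":0.2,"dp":[0,-10,0],"rotation":[0,0,0]},{"jaw":0.2,"dp":[0,-18,0],"rotation":[0,0,0]},{"jaw":0.2,"dp":[0,-22,0],"rotation":[0,0,0]},{"jaw":0.2,"dp":[0,-22,0],"rotation":[0,0,0]},{"jaw":0.2,"dp":[0,-15,-10],"rotation":[0,0,0]},{"jaw":0.2,"dp":[0,0,-30],"rotation":[0,0,0]},{"jaw":0.2,"dp":[0,0,-30],"rotation":[0,0,0]},{"jaw":0.2,"dp":[0,0,-30],"rotation":[0,0,0]},{"jaw":0.2,"dp":[0,0,0],"rotation":[0,0,0]},{"jaw":0.2,"dp":[0,0,0],"rotation":[0,0,0]}]}}

```text
clock: 28.8
tool_pos: [0.4239, -0.0316, 0.1106]
tool_rot: [2.062, 2.288, 0.099]
contact_force: [0.5, 1.0, -0.4]
gripper_width: 0.0685
```

```bash
python3 - <<'E'
from h import *
o=observe();print(o["contact_force"],o["qpos"].round(2))
c2,s=shot("side","s_end"); c3,t=shot("top","t_end")
g=cv2.cvtColor(s,cv2.COLOR_BGR2HSV); m=((g[...,2]>215)&(g[...,1]<30)).astype(np.uint8); m[:, :250]=0;m[:,340:]=0;m[:170]=0;m[235:]=0
n,l,st,ce=cv2.connectedComponentsWithStats(m)
for i in range(1,n):
    if st[i,4]>15: print("side",st[i],ce[i].round(1))
x=np.array([.9948,.1019,0]);y=np.array([-.1019,.9948,0]);B=np.array([.597,-.0125,.137])
for a,b in((-.051,.042),(-.051,-.042),(.059,.042),(.059,-.042)):
    p=B+a*x+b*y; p[2]=.077; print("rim",proj(c2,p).round(1),proj(c3,p).round(1))
for z,dx in((.137,0),(.128,0),(.26,0)): print(proj(c2,B*[1,1,0]+[0,0,z]).round(1))
v=cv2.cvtColor(t,cv2.COLOR_BGR2HSV); m=((v[...,2]>150)&(v[...,1]<30)).astype(np.uint8); m[:,:250]=0;m[:,292:]=0;m[:170]=0;m[230:]=0
n,l,st,ce=cv2.connectedComponentsWithStats(m)
for i in range(1,n):
    if st[i,4]>10: print("top",st[i],ce[i].round(1))
E
```

```text
[ 0.4569093   1.00705411 -0.41042873] [ 0.7   0.61 -1.    2.27  0.96  0.64  0.67]
side [299 219  14   8  80] [305.  222.4]
side [250 226   7   9  50] [252.6 229.7]
rim [290.7 212.7] [258.1 212.3]
rim [301.2 227.8] [284.2 209.1]
rim [319.3 204.2] [254.1 178.7]
rim [330.6 218.7] [279.9 175.7]
[309.8 202.4]
[309.8 204.4]
[310.7 172.1]
top [258 192  24  20 361] [269.8 202.1]
```

{"name": "apply_moves", "arguments": {"motion": [{"jaw":0.2,"dp":[0,-5,-30],"rotation":[0,0,0]},{"jaw":0.2,"dp":[0,0,-30],"rotation":[0,0,0]},{"jaw":0.2,"dp":[0,0,-30],"rotation":[0,0,0]},{"jaw":0.2,"dp":[0,0,0],"rotation":[0,0,0]},{"jaw":0.2,"dp":[0,0,0],"rotation":[0,0,0]},{"jaw":0.2,"dp":[0,0,0],"rotation":[0,0,0]},{"jaw":0.2,"dp":[0,0,0],"rotation":[0,0,0]},{"jaw":0.2,"dp":[0,0,0],"rotation":[0,0,0]}]}}

```text
clock: 29.7
tool_pos: [0.411, -0.032, 0.1989]
tool_rot: [2.063, 2.292, 0.099]
contact_force: [0.0, -0.6, -0.1]
gripper_width: 0.0681
```

```bash
python3 - <<'E'
from h import *
c2,s0=load("side"); _,s1=shot("side","s_end2"); _,t0=load("top"); _,t1=shot("top","t_end2")
d=np.abs(s1.astype(int)-s0).max(2); print("side diff hook/tub region",(d[160:245,296:336]>40).sum())
d=np.abs(t1.astype(int)-t0).max(2); print("top diff",(d[172:214,254:286]>40).sum())
g=cv2.cvtColor(s1,cv2.COLOR_BGR2GRAY); print("cols 300-339")
for r in range(198,242): print(r,g[r,298:336:2])
E
```

```text
side diff hook/tub region 0
top diff 0
cols 300-339
198 [167 166 164 168 114 181 180 180 176  95 159 166 171 170 172 158  94 162
 164]
199 [166 165 119 102 149 159 180 182 136  97 159 168 170 165 168 177 116 130
 201]
200 [167 117  85 100 159 122 172 177 108 107 159 166 167 165 172 176 120 104
 171]
201 [171  86  81 102 166 130 158 136 104 115 173 166 165 170 172 144 110  96
 137]
202 [177  94  82 104 162 172 103 105 108 159 169 164 168 177 159 134  97 108
 107]
203 [181 123  81 103 102 105 102 148 126 180 170 165 169 156 136 135  96  96
  97]
204 [180 152  91  97 108  99  95 144 164 181 182 176 161 136 134 136  97  95
  98]
205 [181 180 163 112 126 110 113 136 180 180 212 178 137 134 134 135  98  95
  97]
206 [181 174 165 114 154 136 178 132 182 181 151 164 136 135 135 135 100  95
  99]
207 [179 157 164 113  96 131 179 134 165 138 141 119 147 133 136 135  99  97
 109]
208 [177 153 165 111 117 237 148 132 142 133 129 104 137 134 134 136 102 134
 174]
209 [154 151 163 106 159 150 133 131 122 140 128 103 149 139 134 134 137 174
 182]
210 [115 136 154 109 131 132 132 132 112 141 127 103
[... 1903 characters left out ...]
41 100 101 103 164 194 131 143
 175]
234 [ 86 108 151 134 134 135 139 122  93  85  92  98 102  90 175 202 136 133
 165]
235 [ 85 124 140 133 130 130 102  85  85  84  83  99 101  88 135 202 166 128
 156]
236 [ 84  99 138 131 113  92  85  84  85  84  76 100 105  95 130 201 194 123
 143]
237 [ 84  87 120  96  86  84  84  85  85  85  93 101 103  96  90 188 199 130
 136]
238 [ 84  84  87  84  83  84  83  85  85  85  89 100 102 106  68 178 202 155
 128]
239 [ 85  84  84  84  84  84  83  86  84  85  93 100 104 121  85 140 203 169
 124]
240 [ 85  85  85  84  84  85  85  84  83  84  93 101  96  95  75 108 202 197
 132]
241 [ 84  85  83  84  84  85  83  83  92  82  97 101  99 113  72  91 189 202
 145]
```

The still frames match. The rim corners sit within about 1 px of the level prediction, and nothing moved between the two frames. Handing in.

```bash
python3 -c "
from bench import *
print(observe()['clock'],close_job())"
```

```text
the job is handed in; nothing more can be done
29.8 None
```

The tall S-hook hangs by its arch near the middle of the rail, and the tub hangs by its bail in the hook's lower curl. I handed the job in at 29.8 s of the 69 s allowed; no verdict was reported.

**Last checks**
- **Hook:** it was let go, and its tab showed upright where predicted. Hook underside and curl stayed within about 1 px of prediction when last measured, just before the bail went in.
- **Tub:** the rim corners matched a level tub to about 1 px. Its underside should be about 32 mm above the worktop.
- **Stillness:** two side and two top frames 0.9 s apart showed no change in the hook and tub area. The gripper was open and away, with no contact force beyond noise.
- **Not checked:** I did not measure the eye hook's position at the end. It was still in its slot in the view just before hanging, and nothing went near it after that.

**What disagreed or failed**
- **First grasp missed:** the jaws shut just above the tab, because in the images the fingertips lie about 30 mm short of the reported TCP. I allowed for that from then on, and the later contact heights came within 1 mm of what I expected.
- **Lean dropped:** a planned 25° lean for the tub grasp drove joints 6 and 7 to the ends of their ranges. I turned the hand half round instead and used a 5° lean.
- **Picture count:** I viewed 12 pictures, the limit, so the last checks were done on pixel values only.

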